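# Set a slab roller's gap with its eccentric lever and a 12 mm gauge

### The job

Set the slab roller for 12 mm slabs: take the 12 mm gauge (the wider, thicker one) from the sloping rack, slide it flat on the bed until its nose is well under the roller, then swing the eccentric's lever until the roller comes right down to the gauge, so that the gauge still slides easily but has hardly any play. Draw the gauge out, lay it back down in the bay it came from with its nose against the lip, and leave the roller at that setting. Do not force the roller down or drag the gauge while it is pinched, and leave the other gauge, the water pot, jar, bottle and kiln post where they are.

Things in the scene. Friction and masses are not known exactly. Their poses are not given: they have to be found in the camera images.
- gauge12: 12 mm gauge, loose, 0.33 kg: flat aluminium tongue 150 x 60 x 12 (dark dot near the nose), with an upright wooden handle on top, 58 long, 22 wide (across), its top 53 above the underside, its middle at x = -44. Origin: centre of the underside; x towards the nose, z up out of the top face. Starts in one of the rack's bays, tilted 30 degrees nose down
- gauge12_nose (a point): middle of the lower front edge of the 12 mm gauge's tongue, 75 ahead of its origin; axes as the gauge
- gauge12_grip (a point): a good grip point on the 12 mm gauge's handle: on the middle line, 44 behind the origin and 34 above the underside (22 above the tongue's top); pinch across the 22 mm width
- gauge6: 6 mm gauge, loose, 0.13 kg, in the rack's other bay: like the 12 mm one but its tongue is 36 wide and 6 thick (handle top 47 above the underside). Same origin and axes. To be left alone
- rack: fixed wooden rack, 155 (x) by 176 (y): a board sloping down 30 degrees along +x, away from the robot. Origin on the table under the board's centre (surface 66 up there). Two bays, centre lines y = +42 and -42, each 76 wide between dividers 9 high; a gauge lies in each, nose on the 16 mm high lip at the low far end, origin then at x = 2, z = 65. Which gauge is in which bay varies
- press: slab roller's fixed frame: grey side frames at y = +155 and -155 (18 thick, x = -58 to +58, 228 high) on rails 34 high, 440 long; 290 clear between them. Origin on the table under the roller's middle; x = feed direction, away from the robot; y along the roller. A spoked hand wheel (does not turn) 194 across with a crank grip stands outside the -y frame (y = -203 to -285)
- bed_top (a point): centre of the top of the slab roller's level wooden bed board, 400 (x) by 268 (y), under the middle of the roller; axes as the press. The board lies on packing, its top 58 to 62 above the table, different each time
- roller: steel roller, 76 in diameter, 272 long along the press's y, moved straight up and down by the eccentric shaft only; it does not rotate. Origin: on its axis, at the middle
- roller_low (a point): lowest line of the roller, at its middle, on the press's centre line; axes as the press. Its height above bed_top is the gap. It is 72.6 above the table when the lever stands upright, and rises or falls about 8.8 mm per radian of lever; at the start the gap is 16 to 23 mm
- cam (a joint): angle of the eccentric shaft and lever: 0 = lever upright, positive = leaning away from the robot (press +x), which lowers the roller. Starts -0.95 to -0.6, range -1.1 to 0.9. Friction holds it where left: 2 to 3 N at the knob moves it; when the roller meets the gauge the push rises over 5 N within about 0.05 rad; each extra newton at the knob presses the gauge with about 13 N
- cam_shaft (a point): point on the eccentric shaft's axis (parallel to the press's y) in the plane of the lever: 172 above the table, y = +184 in the press's frame, x = 0
- lever_knob (a point): centre of the black barrel-shaped knob, 34 across, 36 high, at the end of the 12 mm thick steel lever rod, 115 from the shaft's axis (cam_shaft). It swings in the vertical plane y = +184 of the press, outside the +y frame; it can be taken from above, jaws closing along the press's y
- water_pot: small terracotta cup standing on the near part of the bed, on the side away from the lever, 64 across, 55 high, 0.15 kg; origin: centre of its foot
- jar: amber glass jar with a steel lid, 72 across, 85 high, 0.4 kg, standing on the far side, between rack and slab roller; origin: centre of its foot
- bottle: white plastic bottle, 62 across, 170 high, 0.3 kg, standing beyond the rack; origin: centre of its foot
- kiln_post: cream square kiln post, 40 by 40 by 120 high, 0.35 kg, standing to the right of the slab roller; origin: centre of its foot
There are look-alikes about, which are no part of the job. Leave any blue or red look-alike of the gauge12 alone.

How it is judged (in metres and radians):
On the way, in this order (a step that is already met when the one before it is completed fails the run):
1. the 12 mm gauge lies flat on the bed with its nose under the roller (x of gauge12_nose in the frame of roller_low above 0.008 m and y of gauge12_nose in the frame of roller_low between -0.12 and 0.12 m and angle between gauge12's own z axis and vertical below 0.06 rad and z of gauge12 in the frame of bed_top between -0.005 and 0.005 m), for 0.2 s.
2. with the gauge still under it, the roller is brought down to the gauge (gap 11.2 to 13.6 mm) (all of step 1 and z of roller_low in the frame of bed_top between 0.0112 and 0.0136 m), for 0.3 s.
3. the gauge is drawn out from under the roller, the gap staying set (x of gauge12_nose in the frame of roller_low below -0.042 m and z of roller_low in the frame of bed_top between 0.0116 and 0.0136 m).
At the end, for the whole second after the job is handed in: The gap between roller and bed is 11.6 to 13.6 mm and the lever is at rest; the 12 mm gauge lies still in the bay it came from, within 20 mm of where it started and tilted 25 to 35 degrees like the board; the 6 mm gauge is within 12 mm of its start (z of roller_low in the frame of bed_top between 0.0116 and 0.0136 m and distance of gauge12 from where it was at the start of the episode below 0.02 m and angle between gauge12's own z axis and vertical between 0.44 and 0.61 rad and linear speed of gauge12 below 0.01 m/s and velocity of joint cam between -0.02 and 0.02 rad/s and distance of gauge6 from where it was at the start of the episode below 0.012 m); the robot touches nothing.
It fails at once if the gauge is dragged along while the roller pinches it (over 30 N while it moves faster than 20 mm/s) (linear speed of gauge12 above 0.02 m/s and contact force between gauge12 and roller above 30 N).
It fails at once if the roller is forced down on the gauge (over 250 N) (contact force between gauge12 and roller above 250 N).
It fails at once if the 6 mm gauge is disturbed (moved over 12 mm) (distance of gauge6 from where it was at the start of the episode above 0.012 m).
It fails at once if the water pot, jar, bottle or kiln post is disturbed (moved over 15 mm) (distance of any of water_pot, jar, bottle, kiln_post from where it was at the start of the episode above 0.015 m).
It also fails if it takes over 66 s, if anything falls off the work surface, if the arm or the gripper's body presses on something with over 40 N, if the wrist force passes 120 N, or if a joint passes its speed limit or range.

### The arm

A 6-joint arm with a two-finger parallel gripper is mounted at the origin on the work surface. World frame = base frame: x ahead of the robot, y to its left, z up, the work surface at z = 0. Lengths are in mm, angles in degrees, forces in N, time in s.
With the tool pointing down it reaches from about 350 to 850 mm from the base axis. Payload 8.1 kg.
Tool frame: the origin (TCP) lies midway between the tips of the shut fingers; the grasp point (between the pads) lies 19 mm behind it (r.tcp_to_grasp is the distance from the TCP to the grasp point, in mm); z points along the fingers, y is the direction in which the jaws open and shut (so a half turn about z gives the same grasp; the last joint's range is limited). The gripper opens to 85 mm and grips with 20 to 120 N. Pads are 22 mm wide; open, the fingers measure 114 mm over their backs; the gripper's body (76 mm by 85 mm) begins 54 mm behind the grasp point. The pads swing forward as they close: fully open they stand 13 mm farther back than shut.
Start: joints at [63.289, 7.471, 85.268, -0, 87.261, -4.893], TCP at [222.977, 557.034, 231.292] pointing down, gripper open.
Joint ranges: [-169.43, 169.43], [-51.17, 129.36], [1.28, 143.12], [-76.62, 256.62], [0, 156.53], [-152.29, 152.29]. Speed limits (degrees/s): [136.94, 136.94, 159.86, 180, 180, 180].

### API

Orientations are given as [roll, pitch, yaw] about the fixed x, y, z axes, in that order (R = Rz(yaw) Ry(pitch) Rx(roll)).
In Python, from bench import r gives the robot as it stands.
- The arm moves only by the tool jog_arm, never from a script. Its argument "targets" is a list of rows, each a list of 7 numbers: the shift along the tool's x, y, z in m, then the turn, a rotation vector about the tool's x, y, z in rad, then the closure, from 0 (fully open) to 1 (shut). In form: [[dx, dy, dz, wx, wy, wz, claw], ...]. A call has 1 to 5 rows; each row is the pose to reach, as a shift and turn from the pose commanded when the call began, along the tool's axes at that moment; what a row does not reach only later rows make up. A row lasts 1/12 s, in which the tool goes at most 41.7 mm and 7.16 degrees, less where a joint would pass 70% of its speed; a pose out of reach is approached as far as the arm can. A call with a gripper value outside its range is refused whole. The fingers move at their own pace and stop on an object; "newtons" is the grip in N (left out, the last holds). Time passes only in rows, so rows that repeat a pose let the fingers close. It gives the time, the measured TCP pose, the force and the opening at its end, in the units of the state.
- r.sense(): the state, without advancing time (a new reading comes with each control period).
- r.snapshot(name): name is "side" or "top"; returns a dict with "pixels" (480x640x3 uint8, red, green, blue), "fx", "fy", "cx", "cy" (pixels), "dist" ([k1, k2, p1, p2, k3] as OpenCV has them; the pictures are not rectified), "origin" and "attitude" of the camera in the world. Camera axes: x right, y down, z forward; pixel columns grow to the right and rows downward; lengths in mm; the calibration is good to about 2 mm. A picture is of the moment at which its call begins. There is no depth.
- r.hand_in(): hands the job in, once; it reports no verdict.
The state is a dict: "time": time; "joint_pos": joint angles; "qd": joint speeds; "joint_efforts": joint torques, N m; "tool_pos": TCP position; "tcp_rot": TCP orientation; "ft_force": force on the tool from outside, world axes, zero at the start; "wrist_torque": the same for the moment, N m; "finger_gap": finger opening in mm.
Only numpy, scipy, OpenCV 4.12 (cv2) and the standard library are available. Lean on these libraries where they do the work, as an engineer would, in place of code of your own. Each camera call takes 0.05 s, during which the arm holds its last target.

## Working session

There is one attempt and no reset: what is moved stays moved. The work goes in short steps, Python scripts to look and compute and a tool call to move; the robot and the scene stay as the last step left them, time stands still between calls to the robot, and variables do not carry over. Pictures are saved under pics/ and viewed, and the job is handed in when it is done.

Besides the shell and the picture viewer there is one more tool, called after ">>>" by a JSON object that holds its "op" and its "data", one argument or row to a line. jog_arm: Moves the arm, as the interface text tells. Its arguments: {"type":"object","properties":{"targets":{"type":"array","items":{"type":"array","items":{"type":"number"}}},"newtons":{"type":"number"}},"required":["targets"]}

```bash
ls; mkdir -p pics; python3 - <<'E'
from bench import r
import cv2
print(r.sense(), r.tcp_to_grasp)
for n in ("side","top"):
    s=r.snapshot(n)
    print(n,{k:v for k,v in s.items() if k!="pixels"})
    cv2.imwrite(f"pics/{n}0.png",s["pixels"][:,:,::-1])
E
```

```text
pics
{'time': 0.0, 'joint_pos': array([ 6.32885520e+01,  7.51599623e+00,  8.53292089e+01,  2.79550611e-03,
        8.72619945e+01, -4.89187311e+00]), 'qd': array([-0.02155187, -0.01046625,  0.09755098,  0.01744675,  0.02045236,
        0.02762302]), 'joint_efforts': array([-1.99554932e-03, -5.69426572e+01, -5.00526595e+01, -4.70901650e-04,
        1.54491310e-02, -1.71509083e-05]), 'tool_pos': array([222.71361221, 556.54092476, 230.23585442]), 'tcp_rot': array([-1.79893429e+02, -1.19233979e-02,  1.58180278e+02]), 'ft_force': array([ 0.90054079, -0.44890315,  0.2552394 ]), 'wrist_torque': array([0.00188613, 0.00138328, 0.0137311 ]), 'finger_gap': 85.38368041591922} 18.700000000000003
side {'fx': 606.9920015848156, 'fy': 606.9920015848156, 'cx': 320.3889075760274, 'cy': 243.07844404380418, 'dist': array([-0.07908923,  0.        ,  0.        ,  0.        ,  0.        ]), 'origin': array([ 383.41822941, 1452.90787596, 1244.91033329]), 'attitude': array([-1.27069024e+02,  2.46297154e-02, -1.74887922e+02])}
top {'fx': 473.3875114971395, 'fy': 473.3875114971395, 'cx': 316.7048883741784, 'cy': 248.45759682690348, 'dist': array([-0.03303762,  0.        ,  0.        ,  0.        ,  0.        ]), 'origin': array([ 418.41960163,   73.94499475, 1337.7341685 ]), 'attitude': array([-176.1146146 ,   -1.22425659,  -90.80549281])}
```

View pics/side0.png

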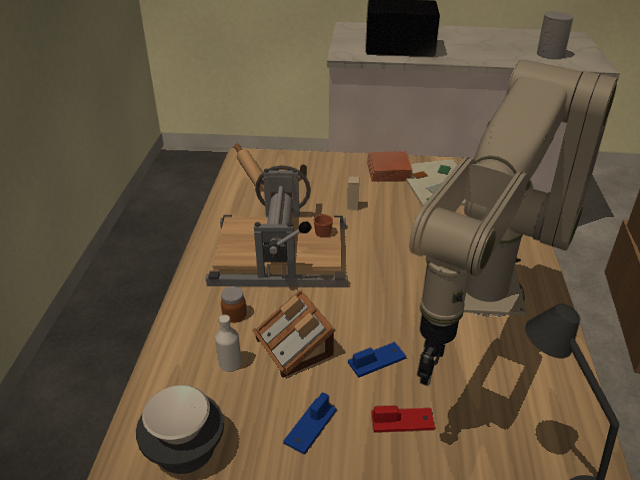

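View pics/top0.png

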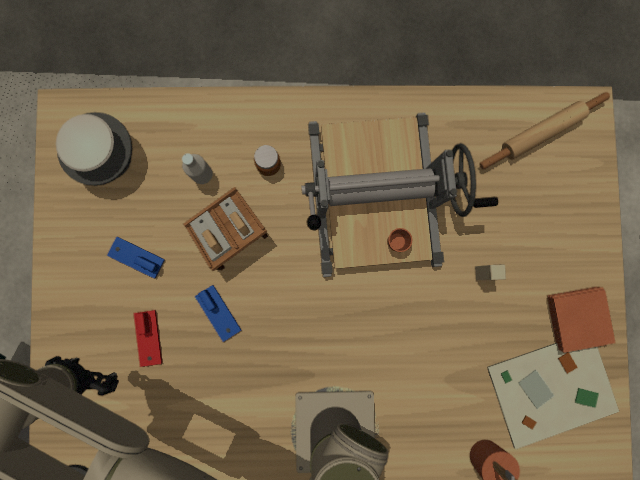

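```bash
python3 - <<'E'
import cv2
a=cv2.imread("pics/top0.png");b=cv2.imread("pics/side0.png")
def c(i,x,y,w,h,f,n): cv2.imwrite("pics/"+n,cv2.resize(i[y:y+h,x:x+w],None,fx=f,fy=f,interpolation=cv2.INTER_CUBIC))
c(a,175,180,110,95,7,"t_rack.png");c(b,245,285,100,95,7,"s_rack.png")
c(a,295,100,210,185,3.8,"t_press.png");c(b,200,130,160,160,3.7,"s_press.png")
E
```

```text
(no output)
```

View pics/t_rack.png

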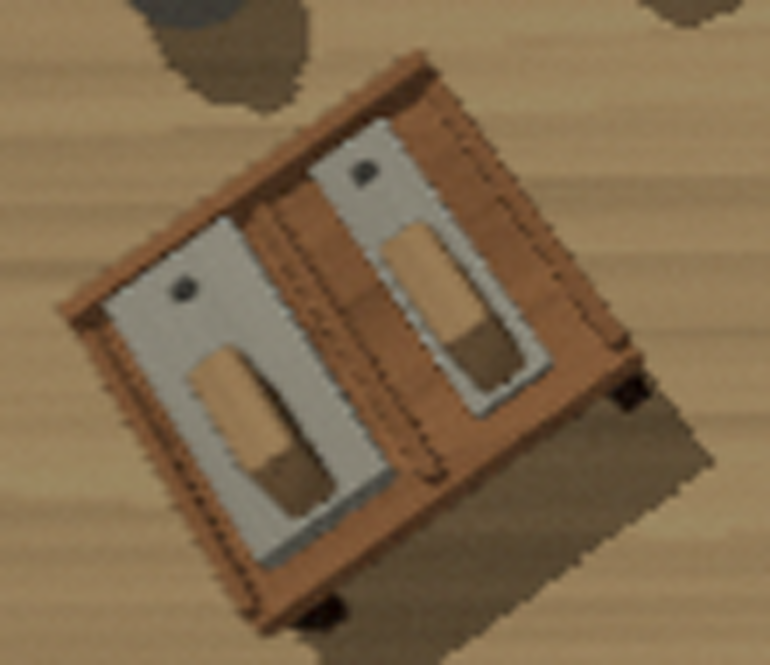

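View pics/s_rack.png

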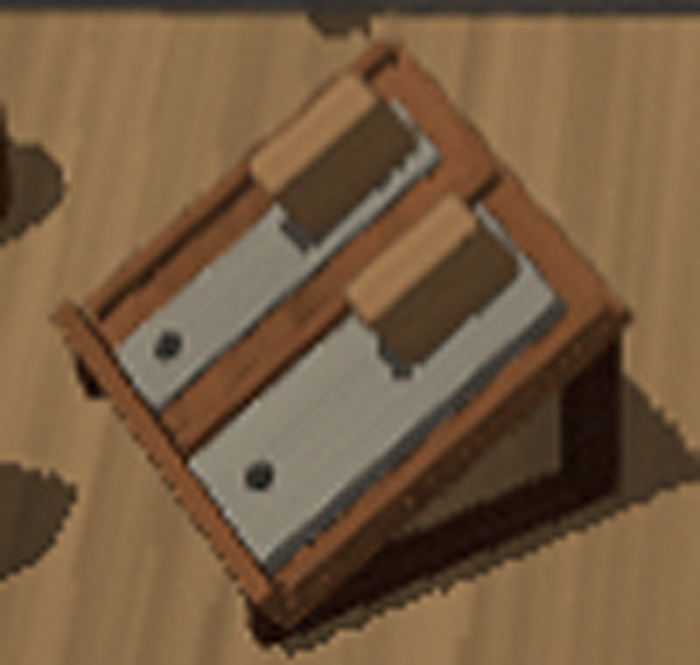

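View pics/t_press.png

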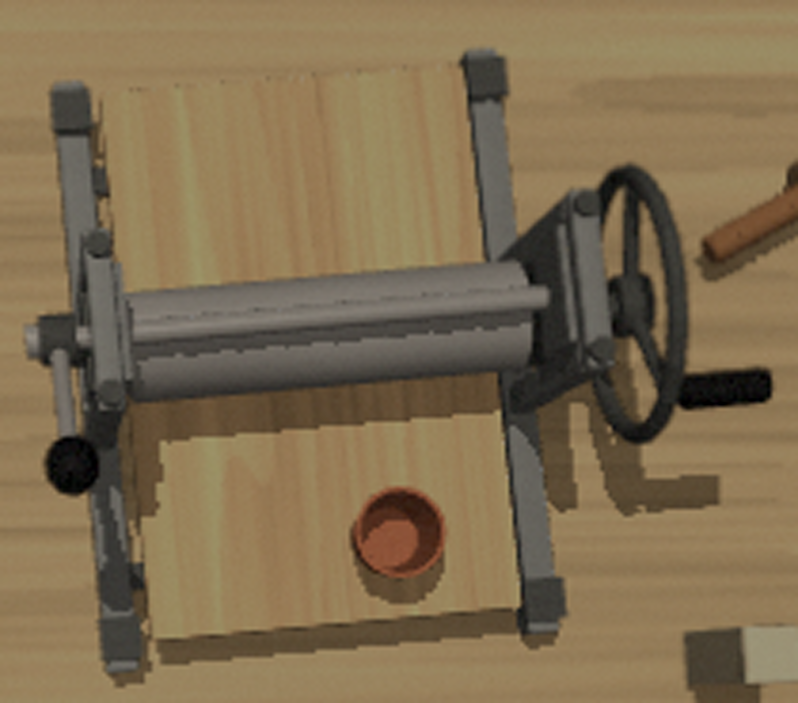

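View pics/s_press.png

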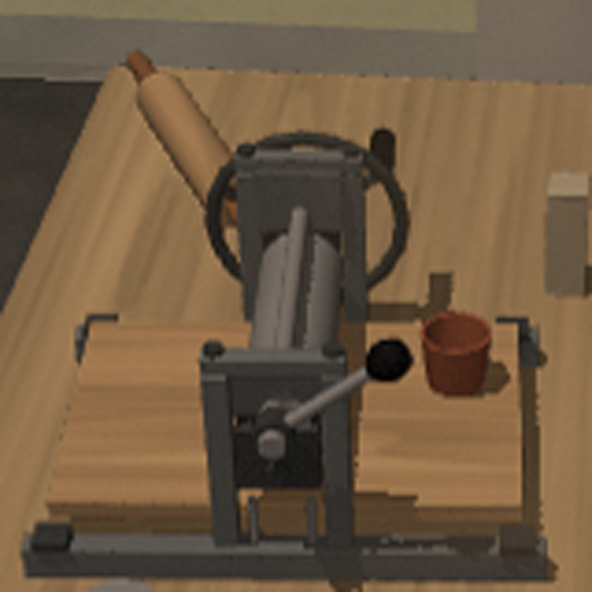

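```bash
cat > h.py <<'E'
import numpy as np, cv2
from scipy.spatial.transform import Rotation as R
from scipy.optimize import least_squares
CAM={"side":dict(f=606.992,c=(320.3889,243.0784),k=-0.07908923,o=[383.418,1452.908,1244.910],a=[-127.069024,0.0246297,-174.887922]),
"top":dict(f=473.3875,c=(316.7049,248.4576),k=-0.03303762,o=[418.4196,73.945,1337.734],a=[-176.1146146,-1.22425659,-90.80549281])}
def proj(cam,P):
    c=CAM[cam];Rm=R.from_euler("xyz",c["a"],degrees=True).as_matrix()
    P=np.atleast_2d(P)
    rv=cv2.Rodrigues(Rm.T)[0];t=-Rm.T@np.array(c["o"])
    K=np.array([[c["f"],0,c["c"][0]],[0,c["f"],c["c"][1]],[0,0,1]])
    return cv2.projectPoints(P.astype(float),rv,t,K,np.array([c["k"],0,0,0,0.]))[0][:,0]
def crop(uv,f,off): return (np.array(uv,float)+.5)/f-.5+np.array(off)
def tri(pu):  # dict cam->uv
    fn=lambda p: np.concatenate([proj(k,p)[0]-v for k,v in pu.items()])
    s=least_squares(fn,[500,0,100]); return s.x,s.fun
E
cat > m1.py <<'E'
from h import *
L={'T':[( 75,30,12),(75,-30,12),(-75,-30,12),(-75,30,12)]}
tp=crop([(105,303),(228,218),(393,470),(260,556)],7,(175,180))
sp=crop([(264,553),(190,462),(475,205),(562,303)],7,(245,285))
def res(p,full=False):
    Rm=R.from_euler("xyz",p[3:6],degrees=True).as_matrix()
    P=np.array(L['T'])@Rm.T+p[:3]
    return np.concatenate([(proj("top",P)-tp).ravel(),(proj("side",P)-sp).ravel()])
s=least_squares(res,[600,350,60,0,30,30]);print("free",s.x.round(2),s.fun.round(1))
g=lambda q:res([*q[:3],0,30,q[3]])
s=least_squares(g,[600,350,60,30]);print("tilt30",s.x.round(2),s.fun.round(1))
# gauge6: handle etc; rack lip corners etc skip
# bed
B=np.array([(200,134),(200,-134),(-200,-134),(-200,134)])
tb=crop([(104,90),(465,67),(517,607),(157,640)],3.8,(295,100))
sb=crop([(50,503),(88,325),(500,325),(520,505)],3.7,(200,130))
def rb(p):
    a=np.radians(p[3]);Rz=np.array([[np.cos(a),-np.sin(a)],[np.sin(a),np.cos(a)]])
    P=np.c_[B@Rz.T+p[:2],np.full(4,p[2])]
    return np.concatenate([(proj("top",P)-tb).ravel(),(proj("side",P)-sb).ravel()])
s=least_squares(rb,[550,-60,60,0]);print("bed",s.x.round(2),s.fun.round(1))
k,e=tri({"top":crop([(72,465)],3.8,(295,100))[0],"side":crop([(388,360)],3.7,(200,130))[0]})
print("knob",k.round(1),e.round(1))
p=s.x;a=np.radians(p[3]);d=k[:2]-p[:2]
print("knob local",np.cos(a)*d[0]+np.sin(a)*d[1],-np.sin(a)*d[0]+np.cos(a)*d[1],k[2])
c,e=tri({"top":crop([(400,497)],3.8,(295,100))[0],"side":crop([(457,327)],3.7,(200,130))[0]})
print("pot rim c",c.round(1),e.round(1))
E
python3 m1.py
```

```text
free [540.18 329.1   61.47   1.5   29.37  35.67] [-0.1  0.2  0.3 -0.1  0.1 -0.1  0.   1.  -0.9  1.3 -0.4 -0.   0.8 -0.3
 -0.5 -1. ]
tilt30 [540.27 328.81  61.54  35.39] [ 0.2  0.4  0.4 -0.2 -0.2 -0.3 -0.1  1.1 -0.7  1.5 -0.4 -0.1  0.6 -0.6
 -0.5 -0.9]
bed [ 663.13 -122.7    50.75    4.54] [-0.4  0.8 -0.3 -1.   1.9 -1.1 -0.5 -0.6 -1.5  0.5 -0.  -0.3  4.   0.2
 -0.1  0.7]
knob [554.5  55.9 239.9] [ 0.   0.1 -0.1 -0. ]
knob local -94.15807848259101 186.60519058729275 239.8784171252284
pot rim c [ 535.5 -170.7  117.5] [ 0.2  3.8 -4.7 -0.5]
```

```bash
cat > ov.py <<'E'
from h import *
import sys
def T(p,tilt=0):
    Rm=R.from_euler("xyz",[0,tilt,p[3]],degrees=True).as_matrix(); t=np.array(p[:3],float)
    return lambda X:np.atleast_2d(X)@Rm.T+t
def box(x0,x1,y0,y1,z0,z1):
    c=[(x,y,z) for x in(x0,x1) for y in(y0,y1) for z in(z0,z1)]
    return [np.array([c[i],c[j]]) for i in range(8) for j in range(i+1,8) if sum(a!=b for a,b in zip(c[i],c[j]))==1]
def circ(c,r,ax):
    t=np.linspace(0,2*np.pi,25);u=np.zeros((25,3));i,j=[k for k in range(3) if k!=ax]
    u[:,i]=r*np.cos(t);u[:,j]=r*np.sin(t);return [u+np.array(c,float)]
def press(bed,gap,cam):
    S=box(-200,200,-134,134,bed-1,bed)+box(-58,58,146,164,34,228)+box(-58,58,-164,-146,34,228)
    S+=box(-220,220,146,164,0,34)+box(-220,220,-164,-146,0,34)
    z=bed+gap+38
    S+=circ((0,136,z),38,1)+circ((0,-136,z),38,1)+[np.array([(0,-136,z-38),(0,136,z-38)]),np.array([(-38,-136,z),(-38,136,z)])]
    k=(115*np.sin(cam),184,172+115*np.cos(cam))
    S+=[np.array([(0,184,172),k])]+circ(k,17,0)+circ(k,17,1)+circ(k,17,2)+circ((0,184,172),3,1)
    return S
def gauge(w,t): return box(-75,75,-w/2,w/2,0,t)+box(-73,-15,-11,11,t,t+41)+circ((60,0,t),3,2)
def draw(img,cam,items,off,size,f,out):
    c=cv2.resize(img[off[1]:off[1]+size[1],off[0]:off[0]+size[0]],None,fx=f,fy=f,interpolation=cv2.INTER_CUBIC)
    for tr,S,col in items:
        for l in S:
            d=np.linspace(0,1,9)[:,None]
            pts=l if len(l)>2 else l[0]+(l[1]-l[0])*d
            q=(proj(cam,tr(pts))-np.array(off)+.5)*f-.5
            cv2.polylines(c,[np.round(q).astype(int)],False,col,1,cv2.LINE_AA)
    cv2.imwrite(out,c)
E
cat > o1.py <<'E'
from ov import *
a=cv2.imread("pics/top0.png");b=cv2.imread("pics/side0.png")
P=T((663,-122.7,0,4.54));G=T((540.3,328.8,63,35.4),30)
it=[(P,press(60,19,-.9),(0,255,0)),(G,gauge(60,12),(0,0,255))]
draw(a,"top",it,(295,100),(210,185),3.8,"pics/o_tp.png");draw(b,"side",it,(200,130),(160,160),3.7,"pics/o_sp.png")
draw(a,"top",it,(175,180),(110,95),7,"pics/o_tr.png");draw(b,"side",it,(245,285),(100,95),6.3,"pics/o_sr.png")
E
python3 o1.py
```

```text
(no output)
```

View pics/o_tp.png

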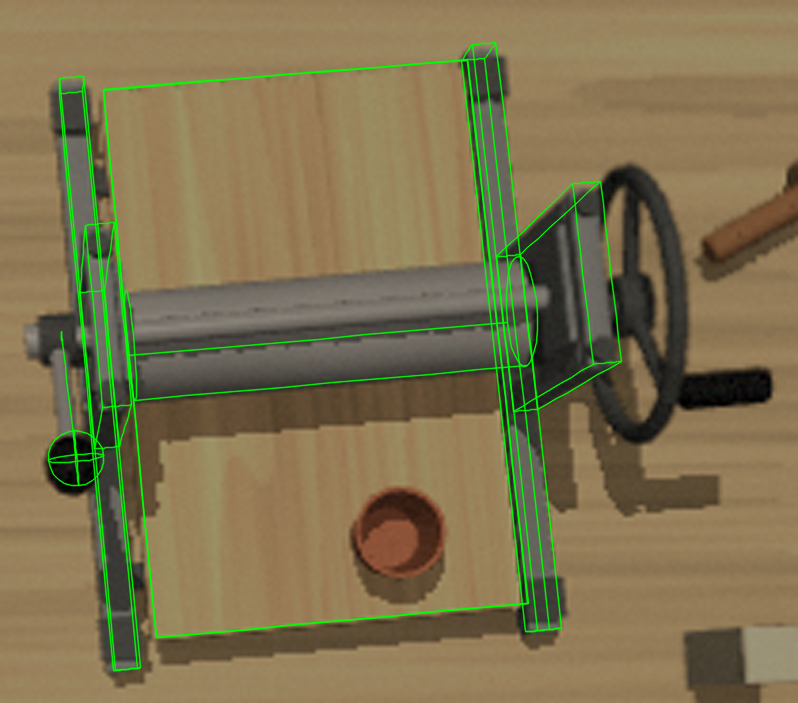

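View pics/o_sp.png

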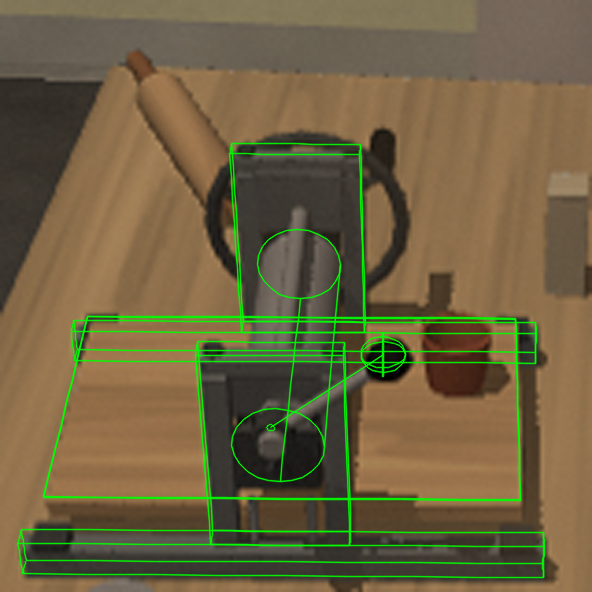

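View pics/o_tr.png

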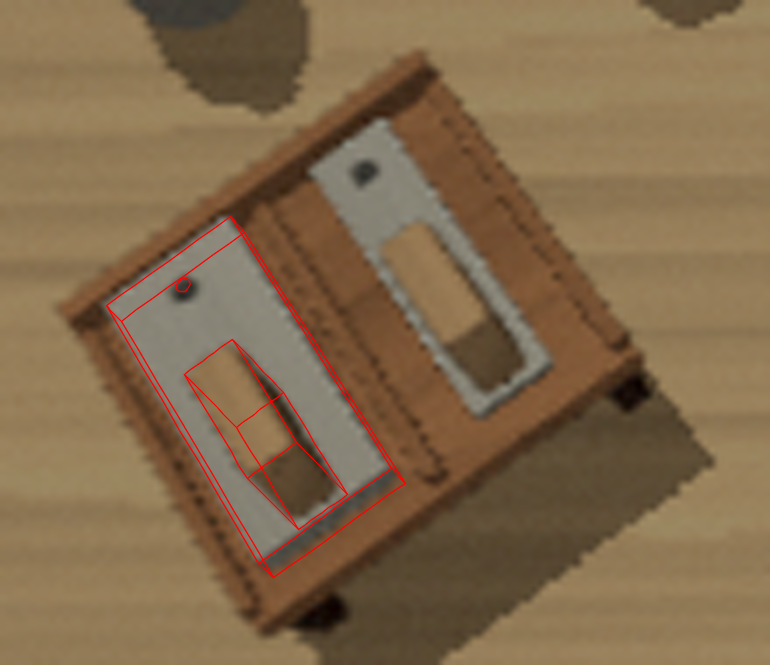

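View pics/o_sr.png

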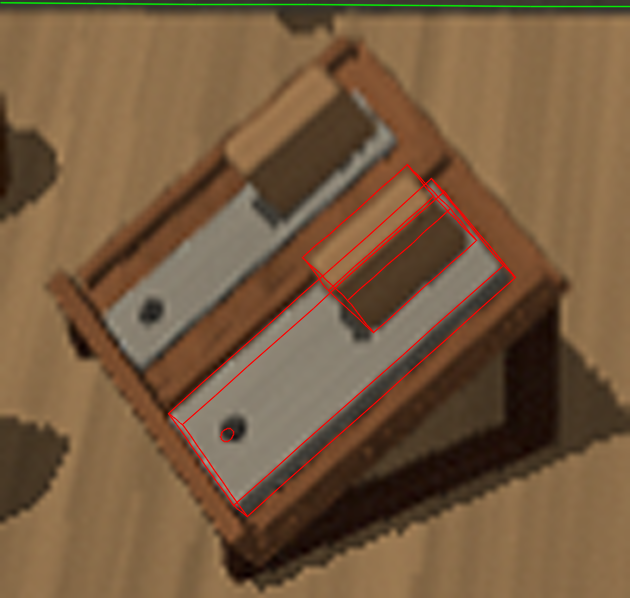

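```bash
python3 - <<'E'
import cv2
a=cv2.imread("pics/top0.png");b=cv2.imread("pics/side0.png")
def c(i,x,y,w,h,f,n): cv2.imwrite("pics/"+n,cv2.resize(i[y:y+h,x:x+w],None,fx=f,fy=f,interpolation=cv2.INTER_NEAREST))
c(a,405,105,60,60,10,"z1.png");c(a,405,220,60,50,12,"z2.png");c(a,300,230,60,50,12,"z3.png");c(a,300,110,60,60,10,"z4.png")
E
```

```text
(no output)
```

View pics/z1.png

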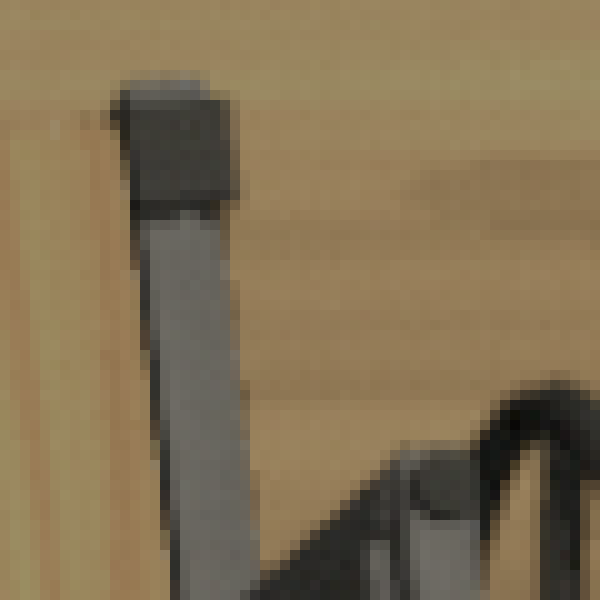

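View pics/z2.png

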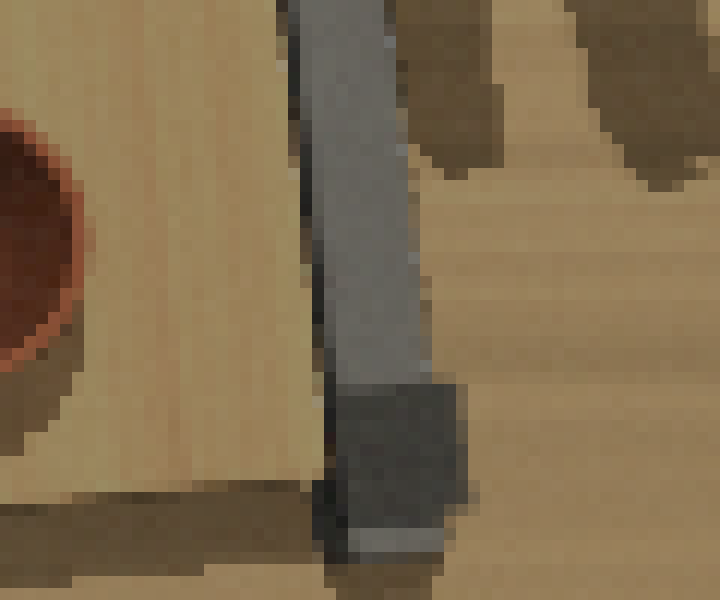

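View pics/z3.png

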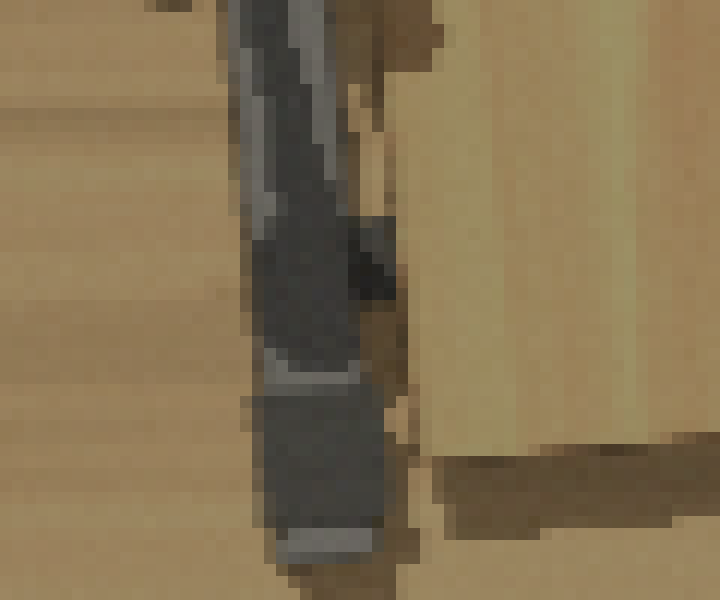

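View pics/z4.png

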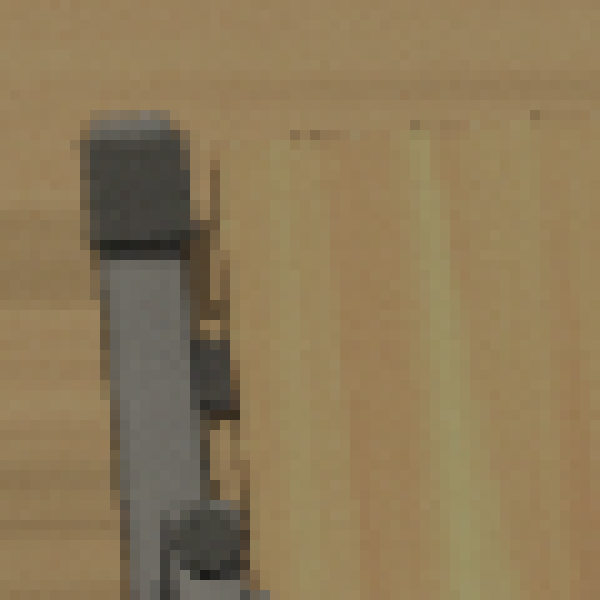

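```bash
cat > m2.py <<'E'
from h import *
from ov import T
obs=[] # (obj, local xyz, cam, uv, weight)
def add(o,L,cam,uv): 
    for l,u in zip(L,uv): obs.append((o,np.array(l,float),cam,np.array(u,float)))
gc=[(75,30,12),(75,-30,12),(-75,-30,12),(-75,30,12)]
add('g',gc,'top',crop([(105,303),(228,218),(393,470),(260,556)],7,(175,180)))
add('g',gc,'side',crop([(264,553),(190,462),(475,205),(562,303)],7,(245,285)))
add('g',[(-15,0,53),(-73,11,53),(-73,-11,53)],'top',crop([(210,357),(250,470),(297,432)],7,(175,180)))
add('g',[(-15,11,53),(-15,-11,53),(-73,-11,53),(-73,11,53)],'side',crop([(375,325),(345,292),(455,192),(483,225)],7,(245,285)))
bc=[(200,134,0),(200,-134,0),(-200,-134,0),(-200,134,0)]
add('b',bc,'top',[(321,123.5),(416.5,116.5),(431.6,259.5),(334.9,267.4)])
add('b',[bc[0],bc[1],bc[3]],'side',crop([(50,503),(90,322),(521,505)],3.7,(200,130)))
# frame tops
add('p',[(58,155,228),(-58,155,228)],'top',crop([(98,232),(113,403)],3.8,(295,100)))
add('p',[(58,-155,228),(-58,-155,228)],'top',crop([(586,190),(601,366)],3.8,(295,100)))
add('p',[(58,164,228),(-58,164,228)],'side',crop([(203,362),(344,360)],3.7,(200,130)))
add('p',[(58,-155,228),(-58,-155,228)],'side',crop([(236,152),(362,152)],3.7,(200,130)))
add('p',[(0,206,172)],'side',crop([(271,444)],3.7,(200,130)))
add('k',[(0,0,0)],'top',crop([(72,465)],3.8,(295,100)));add('k',[(0,0,0)],'side',crop([(388,360)],3.7,(200,130)))
def res(q,split=False):
    px,py,pa,bz,gx,gy,gz,ga,cam=q[:9]; off={'top':q[9:11],'side':q[11:13]}
    P=T((px,py,0,pa));G=T((gx,gy,gz,ga),30)
    out=[]
    for o,l,c,u in obs:
        X={'g':lambda:G(l),'p':lambda:P(l),'b':lambda:P(l+[0,0,bz]),'k':lambda:P(np.array([115*np.sin(cam),184,172+115*np.cos(cam)]))}[o]()
        out+=list(proj(c,X)[0]+off[c]-u)
    if split: return out
    return np.array(out+list(np.array(q[9:13])/1.0)+[(bz-60)/1.5,(gz-65)/1.0])
s=least_squares(res,[663,-122,4.5,60,540,329,65,35,-.9,0,0,0,0],loss="soft_l1")
if __name__=="__main__":
    print(s.x.round(2)); r=np.array(res(s.x,True)).reshape(-1,2)
    for o,e in zip(obs,r): print(o[0],o[1],o[2],e.round(1))
E
python3 m2.py
```

```text
[ 6.5967e+02 -1.2004e+02  4.3400e+00  5.9340e+01  5.3970e+02  3.2905e+02
  6.4430e+01  3.5690e+01 -9.2000e-01  2.2000e-01 -4.0000e-01  2.2000e-01
  8.2000e-01]
g [75. 30. 12.] top [0.  0.2]
g [ 75. -30.  12.] top [ 0.2 -0.5]
g [-75. -30.  12.] top [-0.2 -0.7]
g [-75.  30.  12.] top [-0.1  0.8]
g [75. 30. 12.] side [-0.2  1.8]
g [ 75. -30.  12.] side [-0.   0.1]
g [-75. -30.  12.] side [ 0.9 -0.5]
g [-75.  30.  12.] side [-0.1 -0.9]
g [-15.   0.  53.] top [-0.3 -0.3]
g [-73.  11.  53.] top [-0.4  0.9]
g [-73. -11.  53.] top [-0.   1.1]
g [-15.  11.  53.] side [-1.1  0.1]
g [-15. -11.  53.] side [-0.9 -0.4]
g [-73. -11.  53.] side [-0.  -0.9]
g [-73.  11.  53.] side [ 0.2 -0.6]
b [200. 134.   0.] top [0.2 0.3]
b [ 200. -134.    0.] top [ 0.5 -0.3]
b [-200. -134.    0.] top [ 0.9 -0.3]
b [-200.  134.    0.] top [-0.3  0.7]
b [200. 134.   0.] side [-0.8 -0.4]
b [ 200. -134.    0.] side [ 0.4 -0.4]
b [-200.  134.    0.] side [0.8 0.1]
p [ 58. 155. 228.] top [-0.4 -1.5]
p [-58. 155. 228.] top [0.  1.5]
p [  58. -155.  228.] top [-0.7 -0.9]
p [ -58. -155.  228.] top [0.7 0.3]
p [ 58. 164. 228.] side [-1.3 -0.7]
p [-58. 164. 228.] side [0.7 0.2]
p [  58. -155.  228.] side [-0.3  0.2]
p [ -58. -155.  228.] side [0.6 0.4]
p [  0. 206. 172.] side [0.2 1.6]
k [0. 0. 0.] top [-0.  -0.4]
k [0. 0. 0.] side [0.1 0.4]
```

```bash
cat >> h.py <<'E'
OFF={"top":np.array([.22,-.40]),"side":np.array([.22,.82])}
E
python3 - <<'E'
from h import *
def t(u,v): 
    x,e=tri({"top":np.array(u,float)-OFF["top"],"side":np.array(v,float)-OFF["side"]});return x.round(0),e.round(1)
print("bottle top",t((189,159),(224.5,320)))
print("jar lid",t((266,153.5),(232.5,294)))
c=crop([(400,497)],3.8,(295,100))[0]
print("pot",t(c,crop([(457,327)],3.7,(200,130))[0]))
print("pot rim",t(crop([(400,533)],3.8,(295,100))[0],crop([(457,327)],3.7,(200,130))[0]))
print("post",t((498,272),(353.5,180)))
from ov import T
from scipy.spatial.transform import Rotation as R
P=T((659.7,-120,0,4.34));print("press pot loc", )
for w in [(535,-170)]: 
    a=np.radians(4.34);d=np.array(w)-[659.7,-120];print(np.cos(a)*d[0]+np.sin(a)*d[1],-np.sin(a)*d[0]+np.cos(a)*d[1])
E
```

```text
bottle top (array([727., 367., 162.]), array([-0., -0.,  0.,  0.]))
jar lid (array([756., 179.,  83.]), array([ 0.1,  1.4, -1.5, -0.4]))
pot (array([ 535., -169.,  122.]), array([ 0.1,  3.4, -4.3, -0.5]))
pot rim (array([ 520., -169.,  121.]), array([-0. , -0.2,  0.3,  0. ]))
post (array([ 433., -426.,  115.]), array([-0. , -0.1,  0.2,  0. ]))
press pot loc
-128.1261721758268 -40.41997035588223
```

```bash
cat >> h.py <<'E'
def Rtool(yaw_x,lean):
    """tool with jaws along y of a frame yawed yaw_x; tool z = -(sin lean,0,cos lean) there (lean>0: body leans to +x)"""
    b=R.from_euler("xyz",[0,lean,yaw_x],degrees=True).as_matrix()  # z axis leans to +x
    return np.c_[-b[:,0],b[:,1],-b[:,2]]
def delta(grasp,Rt,tcp=False,show=True):
    from bench import r
    s=r.sense(); p=np.array(s["tool_pos"]);Rc=R.from_euler("xyz",s["tcp_rot"],degrees=True).as_matrix()
    tgt=np.array(grasp,float)+(0 if tcp else 18.7)*Rt[:,2]
    d=Rc.T@(tgt-p)/1000; w=R.from_matrix(Rc.T@Rt).as_rotvec()
    if show: print("t",round(s["time"],2),"tcp",p.round(1),"rpy",np.round(s["tcp_rot"],1),"F",np.round(s["ft_force"],1),"gap",round(s["finger_gap"],1));print("  delta",d.round(4),"rot",w.round(3),"deg",np.degrees(np.linalg.norm(w)).round(1))
    return d,w
def frame(p,tilt=0):
    Rm=R.from_euler("xyz",[0,tilt,p[3]],degrees=True).as_matrix(); t=np.array(p[:3],float)
    return lambda X:Rm@np.array(X,float)+t
G0=(539.7,329.0,65.0,35.7); PR=(659.7,-120.0,0,4.34)
E
python3 - <<'E'
from h import *
Rt=Rtool(35.7,30); g=frame(G0,30)
print(g((-44,0,34)), Rt.round(2))
delta(g((-44,0,134)),Rt)
E
```

```text
[522.56088153 316.68429401 116.44486373] [[-0.7  -0.58 -0.41]
 [-0.51  0.81 -0.29]
 [ 0.5  -0.   -0.87]]
t 0.1 tcp [222.7 556.6 230.3] rpy [-179.9   -0.   158.2] F [-0.7  0.6 -0.1] gap 85.4
  delta [-0.3893 -0.0769  0.0436] rot [ 0.261  0.477 -0.98 ] deg 64.2
```

>>> {"op": "jog_arm", "data": {
  "targets": [
    [-0.04, -0.008, 0, 0.026, 0.048, -0.1, 0.3],
    [-0.08, -0.016, 0, 0.052, 0.096, -0.2, 0.45],
    [-0.12, -0.024, 0, 0.078, 0.144, -0.3, 0.45],
    [-0.16, -0.032, 0, 0.104, 0.192, -0.4, 0.45],
    [-0.2, -0.04, 0, 0.13, 0.24, -0.5, 0.45]
  ],
  "newtons": 60
}}

```text
time: 0.52
tool_pos: [392.5, 445.7, 231.3]
tcp_rot: [-176.2, -15.2, -173.2]
ft_force: [1.1, 0.5, 0.3]
finger_gap: 47.2
```

```bash
python3 - <<'E'
from h import *
Rt=Rtool(35.7,30); g=frame(G0,30)
delta(g((-44,0,134)),Rt)
E
```

```text
t 0.52 tcp [392.5 445.7 231.3] rpy [-176.2  -15.2 -173.2] F [1.1 0.5 0.3] gap 47.2
  delta [-0.1559 -0.1234  0.0119] rot [ 0.13   0.237 -0.474] deg 31.3
```

>>> {"op": "jog_arm", "data": {
  "targets": [
    [-0.031, -0.025, 0.002, 0.026, 0.048, -0.095, 0.45],
    [-0.062, -0.05, 0.004, 0.052, 0.096, -0.19, 0.45],
    [-0.094, -0.074, 0.007, 0.078, 0.144, -0.285, 0.45],
    [-0.125, -0.099, 0.009, 0.104, 0.192, -0.38, 0.45],
    [-0.156, -0.123, 0.012, 0.13, 0.237, -0.474, 0.45]
  ]
}}

```text
time: 0.93
tool_pos: [555.5, 339.5, 186.4]
tcp_rot: [-179.9, -30.0, -144.5]
ft_force: [1.1, 0.5, -0.4]
finger_gap: 47.0
```

```bash
python3 - <<'E'
from h import *
from bench import r
Rt=Rtool(35.7,30); g=frame(G0,30)
for n in ("side","top"):
    s=r.snapshot(n);cv2.imwrite(f"pics/{n}1.png",s["pixels"][:,:,::-1])
delta(g((-44,0,134)),Rt);delta(g((-44,0,34)),Rt)
a=cv2.imread("pics/top1.png");b=cv2.imread("pics/side1.png")
cv2.imwrite("pics/c1.png",np.hstack([cv2.resize(a[150:290,150:290],None,fx=2.8,fy=2.8),cv2.resize(b[240:380,230:370],None,fx=2.8,fy=2.8)]))
E
```

```text
t 1.03 tcp [555.9 335.9 175.5] rpy [-179.9  -30.8 -144.7] F [-0.4  0.1 -1.9] gap 47.0
  delta [ 0.0038  0.0038 -0.011 ] rot [ 0.002 -0.015 -0.006] deg 0.9
t 1.03 tcp [555.9 335.9 175.5] rpy [-179.9  -30.8 -144.7] F [-0.4  0.1 -1.9] gap 47.0
  delta [0.0024 0.0036 0.089 ] rot [ 0.002 -0.015 -0.006] deg 0.9
```

View pics/c1.png

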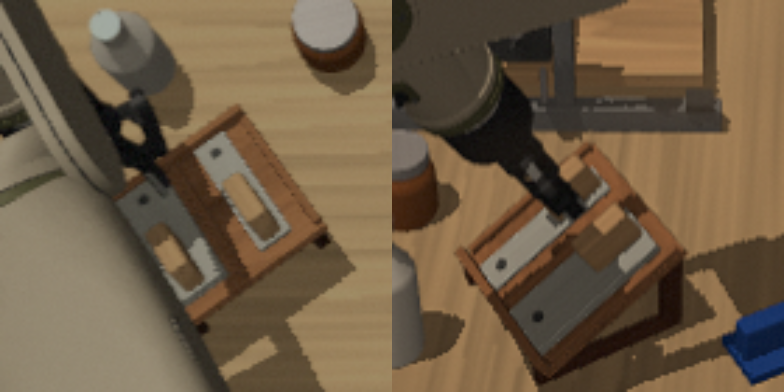

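>>> {"op": "jog_arm", "data": {
  "targets": [
    [0.002, 0.003, 0.02, 0, -0.012, 0, 0.45],
    [0.002, 0.003, 0.04, 0, -0.012, 0, 0.45],
    [0.002, 0.003, 0.05, 0, -0.012, 0, 0.45],
    [0.002, 0.003, 0.05, 0, -0.012, 0, 0.45]
  ]
}}

```text
time: 1.37
tool_pos: [528.5, 327.5, 142.1]
tcp_rot: [-179.9, -29.5, -144.7]
ft_force: [0.3, 0.8, -1.3]
finger_gap: 47.1
```

```bash
python3 - <<'E'
from h import *
from bench import r
Rt=Rtool(35.7,30); g=frame(G0,30)
for n in ("side","top"):
    s=r.snapshot(n);cv2.imwrite(f"pics/{n}2.png",s["pixels"][:,:,::-1])
delta(g((-44,0,34)),Rt)
a=cv2.imread("pics/top2.png");b=cv2.imread("pics/side2.png")
cv2.imwrite("pics/c2.png",np.hstack([cv2.resize(a[180:280,170:270],None,fx=4,fy=4),cv2.resize(b[270:370,250:350],None,fx=4,fy=4)]))
E
```

```text
t 1.47 tcp [530.2 328.4 145.2] rpy [-179.8  -29.2 -144.7] F [0.3 0.7 0.1] gap 47.0
  delta [-0.0024 -0.0051  0.0502] rot [ 0.     0.014 -0.006] deg 0.9
```

View pics/c2.png

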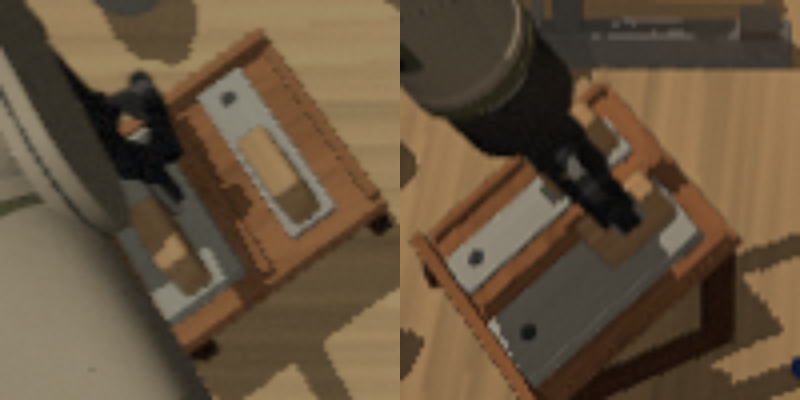

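>>> {"op": "jog_arm", "data": {
  "targets": [
    [0, -0.005, 0.01, 0, 0.012, 0, 0.45],
    [0, -0.005, 0.02, 0, 0.012, 0, 0.45],
    [0, -0.005, 0.025, 0, 0.012, 0, 0.45],
    [0, -0.005, 0.03, 0, 0.012, 0, 0.45],
    [0, -0.005, 0.03, 0, 0.012, 0, 0.45]
  ]
}}

```text
time: 1.88
tool_pos: [521.2, 315.4, 118.0]
tcp_rot: [-179.8, -29.9, -144.7]
ft_force: [-1.0, -0.6, -0.6]
finger_gap: 47.0
```

>>> {"op": "jog_arm", "data": {
  "targets": [
    [0, 0, 0, 0, 0, 0, 0.45],
    [0, 0, 0, 0, 0, 0, 0.45]
  ]
}}

```text
time: 2.05
tool_pos: [522.0, 316.0, 119.3]
tcp_rot: [-179.8, -29.8, -144.7]
ft_force: [-0.5, 0.2, -0.0]
finger_gap: 46.8
```

```bash
python3 - <<'E'
from h import *
from bench import r
Rt=Rtool(35.7,30); g=frame(G0,30)
delta(g((-44,0,34)),Rt)
for n in ("side","top"):
    s=r.snapshot(n);cv2.imwrite(f"pics/{n}3.png",s["pixels"][:,:,::-1])
a=cv2.imread("pics/top3.png");b=cv2.imread("pics/side3.png")
cv2.imwrite("pics/c3.png",np.hstack([cv2.resize(a[180:280,170:270],None,fx=4,fy=4),cv2.resize(b[270:370,250:350],None,fx=4,fy=4)]))
E
```

```text
t 2.05 tcp [522.  316.  119.3] rpy [-179.8  -29.8 -144.7] F [-0.5  0.2 -0. ] gap 46.8
  delta [-0.0021  0.0003  0.0208] rot [ 0.     0.003 -0.006] deg 0.4
```

View pics/c3.png

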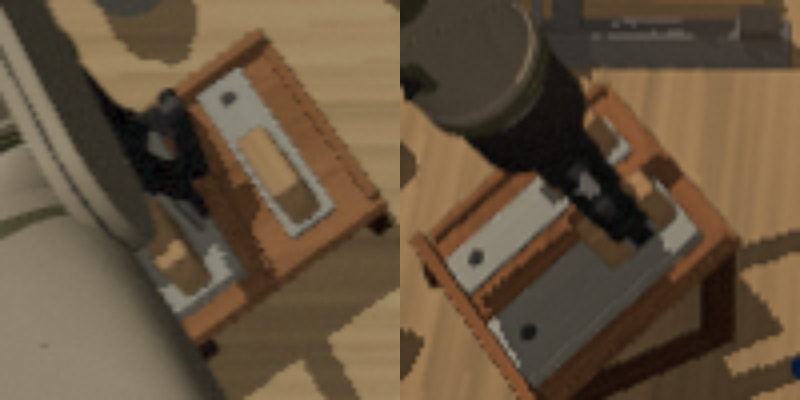

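>>> {"op": "jog_arm", "data": {
  "targets": [
    [-0.002, 0, 0.01, 0, 0, 0, 0.45],
    [-0.002, 0, 0.017, 0, 0, 0, 0.45],
    [-0.002, 0, 0.02, 0, 0, 0, 0.45],
    [-0.002, 0, 0.02, 0, 0, 0, 0.45],
    [-0.002, 0, 0.02, 0, 0, 0, 0.45]
  ]
}}

```text
time: 2.57
tool_pos: [514.5, 310.6, 99.9]
tcp_rot: [-179.8, -29.9, -144.7]
ft_force: [-0.2, -0.5, -0.4]
finger_gap: 46.9
```

```bash
python3 - <<'E'
from h import *
Rt=Rtool(35.7,30); g=frame(G0,30)
delta(g((-44,0,34)),Rt)
E
```

```text
t 2.57 tcp [514.5 310.6  99.9] rpy [-179.8  -29.9 -144.7] F [-0.2 -0.5 -0.4] gap 46.9
  delta [-0.0004  0.0002 -0.0007] rot [ 0.     0.001 -0.006] deg 0.4
```

Close gently, then watch the side force.

>>> {"op": "jog_arm", "data": {
  "targets": [
    [0, 0, 0, 0, 0, 0, 0.6],
    [0, 0, 0, 0, 0, 0, 0.65],
    [0, 0, 0, 0, 0, 0, 0.7],
    [0, 0, 0, 0, 0, 0, 0.75],
    [0, 0, 0, 0, 0, 0, 0.8]
  ],
  "newtons": 40
}}

```text
time: 2.98
tool_pos: [515.3, 311.1, 100.8]
tcp_rot: [-179.8, -29.8, -144.7]
ft_force: [-0.3, -0.5, 1.3]
finger_gap: 21.4
```

>>> {"op": "jog_arm", "data": {
  "targets": [
    [0, 0, 0, 0, 0, 0, 0.85],
    [0, 0, 0, 0, 0, 0, 0.9],
    [0, 0, 0, 0, 0, 0, 0.9]
  ]
}}

```text
time: 3.23
tool_pos: [515.3, 311.1, 100.8]
tcp_rot: [-179.8, -29.8, -144.7]
ft_force: [1.2, 0.1, 2.6]
finger_gap: 21.5
```

>>> {"op": "jog_arm", "data": {
  "targets": [
    [0, 0, -0.005, 0, 0, 0, 0.95],
    [0, 0, -0.02, 0, 0, 0, 0.95],
    [0, 0, -0.045, 0, 0, 0, 0.95],
    [0, 0, -0.07, 0, 0, 0, 0.95],
    [0, 0, -0.09, 0, 0, 0, 0.95]
  ],
  "newtons": 60
}}

```text
time: 3.65
tool_pos: [551.6, 337.4, 179.1]
tcp_rot: [-179.8, -29.9, -144.7]
ft_force: [-0.3, 0.4, -3.4]
finger_gap: 21.8
```

```bash
python3 - <<'E'
from h import *
from bench import r
for n in ("side","top"):
    s=r.snapshot(n);cv2.imwrite(f"pics/{n}4.png",s["pixels"][:,:,::-1])
a=cv2.imread("pics/top4.png");b=cv2.imread("pics/side4.png")
cv2.imwrite("pics/c4.png",np.hstack([cv2.resize(a[150:290,150:290],None,fx=2.8,fy=2.8),cv2.resize(b[240:380,230:370],None,fx=2.8,fy=2.8)]))
p=frame(PR)
# pose: gauge flat, nose at press x=-60,y=70, bottom at z=150
Rt=Rtool(4.34,0)
print(p((-179,70,150+34)));delta(p((-179,70,150+34)),Rt)
E
```

```text
[475.9160331  -63.74652445 184.        ]
t 3.75 tcp [553.3 338.3 181.4] rpy [-179.8  -29.5 -144.7] F [ 1.   0.3 -4.3] gap 21.2
  delta [ 0.2491 -0.2829  0.1607] rot [-0.143 -0.502  0.529] deg 42.6
```

View pics/c4.png

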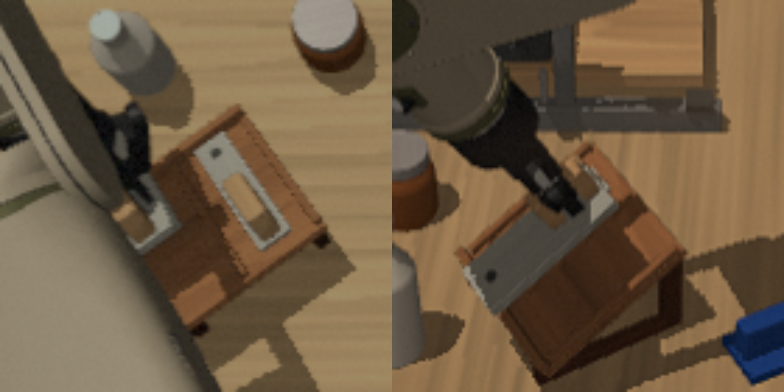

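```bash
python3 - <<'E'
from h import *
delta((470,230,260),Rtool(20,15));delta((380,120,270),Rtool(4.34,0))
E
```

```text
t 3.75 tcp [553.3 338.3 181.4] rpy [-179.8  -29.5 -144.7] F [ 1.   0.3 -4.3] gap 21.2
  delta [ 0.1475 -0.039   0.0141] rot [-0.105 -0.252  0.248] deg 21.1
t 3.75 tcp [553.3 338.3 181.4] rpy [-179.8  -29.5 -144.7] F [ 1.   0.3 -4.3] gap 21.2
  delta [ 0.2672 -0.0778  0.0713] rot [-0.143 -0.502  0.529] deg 42.6
```

>>> {"op": "jog_arm", "data": {
  "targets": [
    [0.015, 0, -0.025, 0, 0, 0, 0.95],
    [0.04, -0.003, -0.035, -0.02, -0.05, 0.05, 0.95],
    [0.075, -0.012, -0.025, -0.05, -0.12, 0.12, 0.95],
    [0.11, -0.025, -0.006, -0.08, -0.19, 0.19, 0.95],
    [0.147, -0.039, 0.014, -0.105, -0.252, 0.248, 0.95]
  ]
}}

```text
time: 4.17
tool_pos: [486.1, 256.1, 237.9]
tcp_rot: [-179.7, -16.9, -158.5]
ft_force: [0.5, -1.8, -2.0]
finger_gap: 21.4
```

```bash
python3 - <<'E'
from h import *
delta((380,120,270),Rtool(4.34,0))
E
```

```text
t 4.17 tcp [486.1 256.1 237.9] rpy [-179.7  -16.9 -158.5] F [ 0.5 -1.8 -2. ] gap 21.4
  delta [ 0.1461 -0.0877  0.0307] rot [-0.049 -0.292  0.298] deg 24.0
```

>>> {"op": "jog_arm", "data": {
  "targets": [
    [0.03, -0.018, 0.006, -0.01, -0.06, 0.06, 0.95],
    [0.06, -0.036, 0.012, -0.02, -0.12, 0.12, 0.95],
    [0.09, -0.054, 0.018, -0.03, -0.18, 0.18, 0.95],
    [0.12, -0.072, 0.024, -0.04, -0.24, 0.24, 0.95],
    [0.146, -0.088, 0.031, -0.049, -0.292, 0.298, 0.95]
  ]
}}

```text
time: 4.58
tool_pos: [384.2, 124.5, 251.5]
tcp_rot: [-179.9, -0.8, -174.9]
ft_force: [-0.8, -0.6, -1.7]
finger_gap: 21.2
```

```bash
python3 - <<'E'
from h import *
p=frame(PR); g=p((-220,70,170));g[0]=400
delta(g,Rtool(4.34,0))
E
```

```text
t 4.58 tcp [384.2 124.5 251.5] rpy [-179.9   -0.8 -174.9] F [-0.8 -0.6 -1.7] gap 21.2
  delta [ 1.000e-04 -1.918e-01  1.006e-01] rot [-0.002 -0.013  0.014] deg 1.1
```

>>> {"op": "jog_arm", "data": {
  "targets": [
    [0, -0.035, 0, 0, -0.013, 0.014, 0.95],
    [0, -0.075, 0, 0, -0.013, 0.014, 0.95],
    [0, -0.115, 0.01, 0, -0.013, 0.014, 0.95],
    [0, -0.155, 0.03, 0, -0.013, 0.014, 0.95],
    [0, -0.19, 0.05, 0, -0.013, 0.014, 0.95]
  ]
}}

```text
time: 5.0
tool_pos: [402.1, -63.8, 203.6]
tcp_rot: [-179.9, 0.0, -175.5]
ft_force: [1.8, 0.2, -3.6]
finger_gap: 21.4
```

>>> {"op": "jog_arm", "data": {
  "targets": [
    [0, 0, 0, 0, 0, 0, 0.95],
    [0, 0, 0, 0, 0, 0, 0.95],
    [0, 0, 0, 0, 0, 0, 0.95]
  ]
}}

```text
time: 5.25
tool_pos: [401.9, -61.7, 203.4]
tcp_rot: [-180.0, -0.2, -175.6]
ft_force: [0.3, 0.8, -3.5]
finger_gap: 21.0
```

```bash
python3 - <<'E'
from h import *
from bench import r
p=frame(PR)
delta(p((-185,70,60+34+20)),Rtool(4.34,0))
for n in ("side","top"):
    s=r.snapshot(n);cv2.imwrite(f"pics/{n}5.png",s["pixels"][:,:,::-1])
E
```

```text
t 5.25 tcp [401.9 -61.7 203.4] rpy [-180.    -0.2 -175.6] F [ 0.3  0.8 -3.5] gap 21.0
  delta [-0.068  -0.0077  0.1079] rot [-0.    -0.003  0.001] deg 0.2
```

View pics/top5.png

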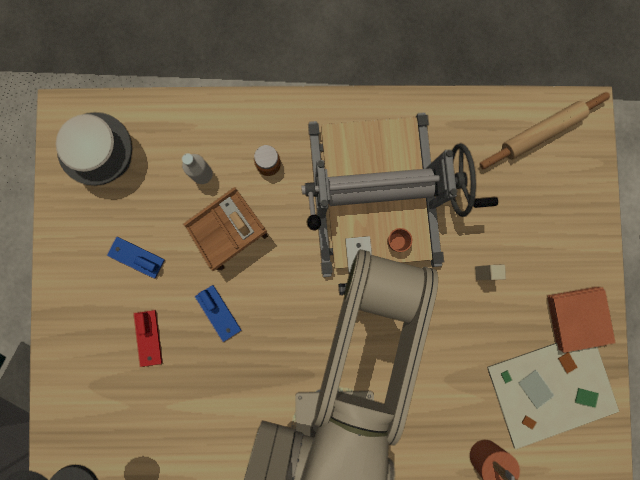

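View pics/side5.png

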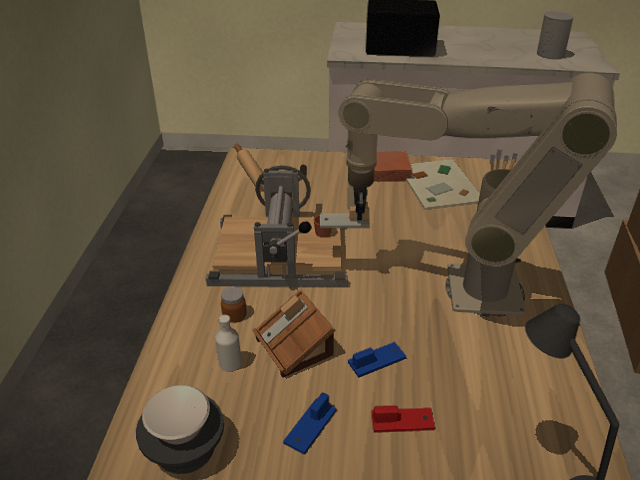

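>>> {"op": "jog_arm", "data": {
  "targets": [
    [-0.02, -0.003, 0.03, 0, 0, 0, 0.95],
    [-0.04, -0.006, 0.06, 0, 0, 0, 0.95],
    [-0.06, -0.008, 0.085, 0, 0, 0, 0.95],
    [-0.073, -0.008, 0.1, 0, 0, 0, 0.95],
    [-0.078, -0.008, 0.106, 0, 0, 0, 0.95]
  ]
}}

```text
time: 5.77
tool_pos: [481.5, -62.1, 96.4]
tcp_rot: [-180.0, -0.2, -175.4]
ft_force: [-1.0, 0.3, -3.4]
finger_gap: 21.7
```

>>> {"op": "jog_arm", "data": {
  "targets": [
    [0, 0, 0, 0, 0, 0, 0.95],
    [0, 0, 0, 0, 0, 0, 0.95]
  ]
}}

```text
time: 5.93
tool_pos: [481.5, -63.2, 99.6]
tcp_rot: [-179.9, -0.0, -175.4]
ft_force: [0.5, 0.0, -3.7]
finger_gap: 21.5
```

```bash
python3 - <<'E'
from h import *
from bench import r
p=frame(PR)
delta(p((-175,70,60+34)),Rtool(4.34,0))
for n in ("side","top"):
    s=r.snapshot(n);cv2.imwrite(f"pics/{n}6.png",s["pixels"][:,:,::-1])
a=cv2.imread("pics/top6.png");b=cv2.imread("pics/side6.png")
cv2.imwrite("pics/c6.png",np.hstack([cv2.resize(a[160:280,300:440],None,fx=2.8,fy=2.8),cv2.resize(b[160:280,240:380],None,fx=2.8,fy=2.8)]))
E
```

```text
t 5.93 tcp [481.5 -63.2  99.6] rpy [-179.9   -0.  -175.4] F [ 0.5  0.  -3.7] gap 21.5
  delta [ 0.0016 -0.      0.0243] rot [-0.002 -0.001  0.004] deg 0.3
```

View pics/c6.png

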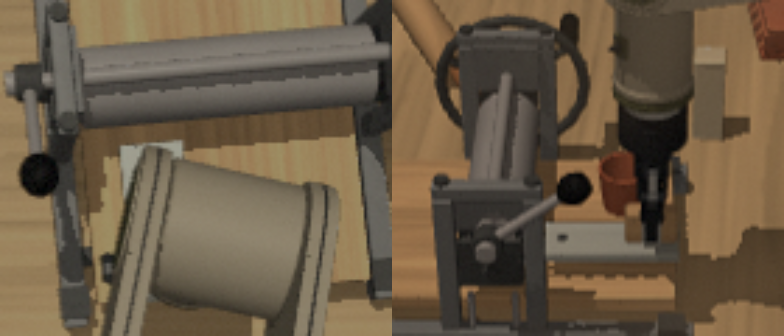

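>>> {"op": "jog_arm", "data": {
  "targets": [
    [0, 0, 0.008, 0, 0, 0, 0.95],
    [0, 0, 0.014, 0, 0, 0, 0.95],
    [0, 0, 0.018, 0, 0, 0, 0.95],
    [0, 0, 0.018, 0, 0, 0, 0.95],
    [0, 0, 0.018, 0, 0, 0, 0.95]
  ]
}}

```text
time: 6.45
tool_pos: [481.0, -64.1, 80.5]
tcp_rot: [-179.9, -0.1, -175.5]
ft_force: [0.4, 1.2, -4.4]
finger_gap: 21.1
```

>>> {"op": "jog_arm", "data": {
  "targets": [
    [0, 0, 0.002, 0, 0, 0, 0.95],
    [0, 0, 0.003, 0, 0, 0, 0.95],
    [0, 0, 0.003, 0, 0, 0, 0.95]
  ]
}}

```text
time: 6.7
tool_pos: [481.5, -64.2, 77.8]
tcp_rot: [-179.9, -0.0, -175.5]
ft_force: [-0.3, 0.0, -5.6]
finger_gap: 21.8
```

>>> {"op": "jog_arm", "data": {
  "targets": [
    [0, 0, 0.002, 0, 0, 0, 0.95],
    [0, 0, 0.002, 0, 0, 0, 0.95]
  ]
}}

```text
time: 6.87
tool_pos: [481.6, -64.2, 75.8]
tcp_rot: [-179.9, -0.0, -175.5]
ft_force: [0.2, 0.1, -2.8]
finger_gap: 21.1
```

>>> {"op": "jog_arm", "data": {
  "targets": [
    [0, 0, 0.001, 0, 0, 0, 0.95],
    [0, 0, 0.001, 0, 0, 0, 0.95]
  ]
}}

```text
time: 7.03
tool_pos: [481.8, -64.3, 75.5]
tcp_rot: [-179.9, 0.0, -175.5]
ft_force: [-2.5, -0.5, 0.5]
finger_gap: 21.3
```

>>> {"op": "jog_arm", "data": {
  "targets": [
    [0, 0, 0.001, 0, 0, 0, 0.95],
    [0, 0, 0.001, 0, 0, 0, 0.95]
  ]
}}

```text
time: 7.2
tool_pos: [481.9, -64.3, 75.3]
tcp_rot: [-179.9, 0.0, -175.5]
ft_force: [-7.4, 0.8, 9.8]
finger_gap: 21.1
```

>>> {"op": "jog_arm", "data": {
  "targets": [
    [0, 0, 0.001, 0, 0, 0, 0.95],
    [0, 0, 0.001, 0, 0, 0, 0.95]
  ]
}}

```text
time: 7.37
tool_pos: [482.0, -64.3, 75.3]
tcp_rot: [-179.9, 0.0, -175.5]
ft_force: [-12.8, 1.1, 19.3]
finger_gap: 21.1
```

>>> {"op": "jog_arm", "data": {
  "targets": [
    [0, 0, -0.002, 0, 0, 0, 0.95],
    [0, 0, -0.002, 0, 0, 0, 0.6],
    [0, 0, -0.002, 0, 0, 0, 0.6],
    [0, 0, -0.002, 0, 0, 0, 0.6],
    [0, 0, -0.002, 0, 0, 0, 0.6]
  ]
}}

```text
time: 7.78
tool_pos: [481.6, -64.2, 74.9]
tcp_rot: [-179.9, -0.0, -175.5]
ft_force: [-0.8, -0.1, 0.2]
finger_gap: 34.1
```

```bash
python3 - <<'E'
from h import *
from bench import r
p=frame(PR)
delta(p((-175,70,60+34)),Rtool(4.34,0))
for n in ("side","top"):
    s=r.snapshot(n);cv2.imwrite(f"pics/{n}7.png",s["pixels"][:,:,::-1])
a=cv2.imread("pics/top7.png");b=cv2.imread("pics/side7.png")
cv2.imwrite("pics/c7.png",np.hstack([cv2.resize(a[160:280,300:440],None,fx=2.8,fy=2.8),cv2.resize(b[180:280,260:376],None,fx=3.36,fy=3.36)]))
E
```

```text
t 7.78 tcp [481.6 -64.2  74.9] rpy [-179.9   -0.  -175.5] F [-0.8 -0.1  0.2] gap 34.1
  delta [ 0.0016  0.0009 -0.0004] rot [-0.002 -0.     0.002] deg 0.2
```

View pics/c7.png

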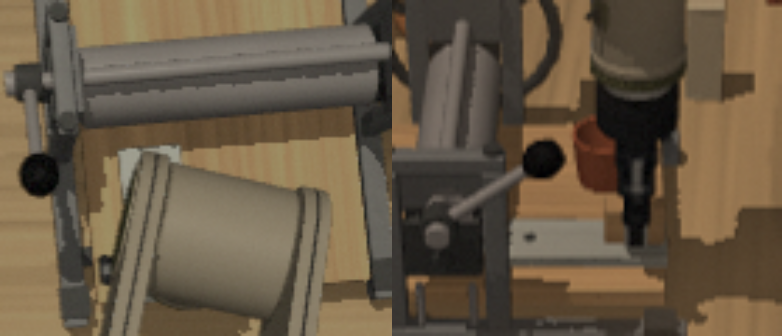

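>>> {"op": "jog_arm", "data": {
  "targets": [
    [0, 0, -0.001, 0, 0, 0, 0.7],
    [0, 0, -0.001, 0, 0, 0, 0.78],
    [0, 0, -0.001, 0, 0, 0, 0.85],
    [0, 0, -0.001, 0, 0, 0, 0.85],
    [0, 0, -0.001, 0, 0, 0, 0.85]
  ],
  "newtons": 30
}}

```text
time: 8.3
tool_pos: [481.5, -64.3, 76.1]
tcp_rot: [-179.9, -0.0, -175.5]
ft_force: [-1.1, -0.5, 0.6]
finger_gap: 21.9
```

>>> {"op": "jog_arm", "data": {
  "targets": [
    [-0.005, 0, 0, 0, 0, 0, 0.85],
    [-0.012, 0, 0, 0, 0, 0, 0.85],
    [-0.02, 0, 0, 0, 0, 0, 0.85],
    [-0.025, 0, 0, 0, 0, 0, 0.85],
    [-0.025, 0, 0, 0, 0, 0, 0.85]
  ]
}}

```text
time: 8.72
tool_pos: [507.4, -62.1, 76.1]
tcp_rot: [-179.9, 0.0, -175.5]
ft_force: [2.7, -0.2, 1.9]
finger_gap: 21.7
```

```bash
python3 - <<'E'
from h import *
from bench import r
p=frame(PR)
delta(p((-100,70,60+34)),Rtool(4.34,0))
for n in ("side","top"):
    s=r.snapshot(n);cv2.imwrite(f"pics/{n}8.png",s["pixels"][:,:,::-1])
a=cv2.imread("pics/top8.png");b=cv2.imread("pics/side8.png")
cv2.imwrite("pics/c8.png",np.hstack([cv2.resize(a[160:280,300:440],None,fx=2.8,fy=2.8),cv2.resize(b[180:280,260:376],None,fx=3.36,fy=3.36)]))
E
```

```text
t 8.72 tcp [507.4 -62.1  76.1] rpy [-179.9    0.  -175.5] F [ 2.7 -0.2  1.9] gap 21.7
  delta [-0.0475  0.0007  0.0008] rot [-0.002  0.     0.003] deg 0.2
```

View pics/c8.png

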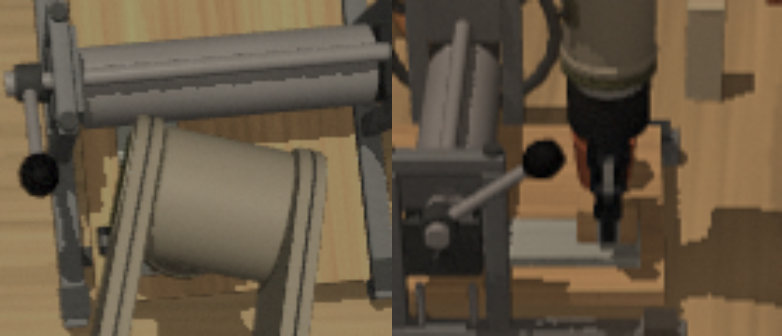

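>>> {"op": "jog_arm", "data": {
  "targets": [
    [-0.006, 0, 0, 0, 0, 0, 0.85],
    [-0.014, 0, 0, 0, 0, 0, 0.85],
    [-0.022, 0, 0, 0, 0, 0, 0.85],
    [-0.025, 0, 0, 0, 0, 0, 0.85],
    [-0.025, 0, 0, 0, 0, 0, 0.85]
  ]
}}

```text
time: 9.23
tool_pos: [531.7, -60.2, 76.1]
tcp_rot: [-179.9, -0.0, -175.5]
ft_force: [1.1, 0.3, 2.0]
finger_gap: 21.6
```

>>> {"op": "jog_arm", "data": {
  "targets": [
    [-0.006, 0, 0, 0, 0, 0, 0.85],
    [-0.014, 0, 0, 0, 0, 0, 0.85],
    [-0.02, 0, 0, 0, 0, 0, 0.85],
    [-0.022, 0, 0, 0, 0, 0, 0.85],
    [-0.022, 0, 0, 0, 0, 0, 0.85]
  ]
}}

```text
time: 9.65
tool_pos: [553.5, -58.5, 76.1]
tcp_rot: [-179.9, -0.0, -175.5]
ft_force: [-1.1, 0.0, 3.5]
finger_gap: 21.7
```

```bash
python3 - <<'E'
from h import *
from bench import r
p=frame(PR)
delta(p((-100,70,60+34)),Rtool(4.34,0))
for n in ("side","top"):
    s=r.snapshot(n);cv2.imwrite(f"pics/{n}9.png",s["pixels"][:,:,::-1])
a=cv2.imread("pics/top9.png");b=cv2.imread("pics/side9.png")
cv2.imwrite("pics/c9.png",np.hstack([cv2.resize(a[160:280,300:440],None,fx=2.8,fy=2.8),cv2.resize(b[180:280,260:376],None,fx=3.36,fy=3.36)]))
E
```

```text
t 9.65 tcp [553.5 -58.5  76.1] rpy [-179.9   -0.  -175.5] F [-1.1  0.   3.5] gap 21.7
  delta [-0.0013  0.0007  0.0008] rot [-0.002 -0.     0.003] deg 0.2
```

View pics/c9.png

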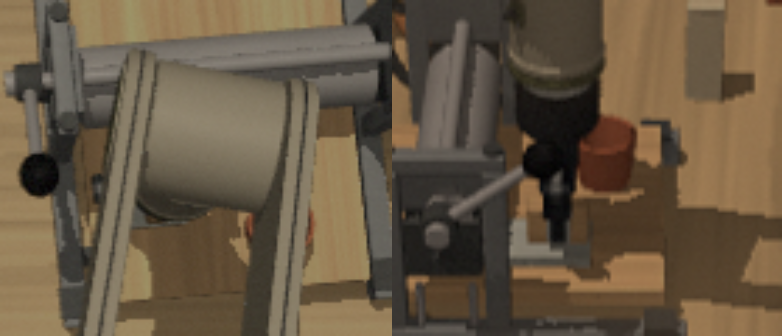

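>>> {"op": "jog_arm", "data": {
  "targets": [
    [0, 0, 0, 0, 0, 0, 0.6],
    [0, 0, 0, 0, 0, 0, 0.55],
    [0, 0, 0, 0, 0, 0, 0.5],
    [0, 0, -0.005, 0, 0, 0, 0.5],
    [0, 0, -0.015, 0, 0, 0, 0.5]
  ]
}}

```text
time: 10.17
tool_pos: [552.1, -58.3, 89.9]
tcp_rot: [-179.9, -0.2, -175.5]
ft_force: [-0.4, 0.7, -0.1]
finger_gap: 42.7
```

>>> {"op": "jog_arm", "data": {
  "targets": [
    [0, 0, -0.03, 0, 0, 0, 0.5],
    [0, 0, -0.07, 0, 0, 0, 0.5],
    [0, 0, -0.11, 0, 0, 0, 0.5],
    [0, 0, -0.15, 0, 0, 0, 0.4],
    [0, 0, -0.19, 0, 0, 0, 0.3]
  ]
}}

```text
time: 10.58
tool_pos: [553.0, -58.0, 284.1]
tcp_rot: [-179.9, 0.0, -175.5]
ft_force: [0.8, 0.2, 0.1]
finger_gap: 59.5
```

```bash
python3 - <<'E'
from h import *
from bench import r
p=frame(PR)
k=p((115*np.sin(-.92),184,172+115*np.cos(-.92)));print("knob",k)
for n in ("side","top"):
    s=r.snapshot(n);cv2.imwrite(f"pics/{n}10.png",s["pixels"][:,:,::-1])
delta(k+[0,0,80],Rtool(4.34,0));delta(k,Rtool(4.34,0))
b=cv2.imread("pics/side10.png")
cv2.imwrite("pics/c10.png",cv2.resize(b[150:280,240:380],None,fx=5,fy=5,interpolation=cv2.INTER_CUBIC))
E
```

```text
knob [554.5439921   56.54857725 241.66931801]
t 10.68 tcp [556.9 -58.8 291.5] rpy [-179.7    0.8 -175.5] F [0.5 0.1 1.1] gap 59.7
  delta [-0.0069  0.1151 -0.0121] rot [-0.006  0.014  0.003] deg 0.9
t 10.68 tcp [556.9 -58.8 291.5] rpy [-179.7    0.8 -175.5] F [0.5 0.1 1.1] gap 59.7
  delta [-0.0057  0.1156  0.0679] rot [-0.006  0.014  0.003] deg 0.9
```

View pics/c10.png

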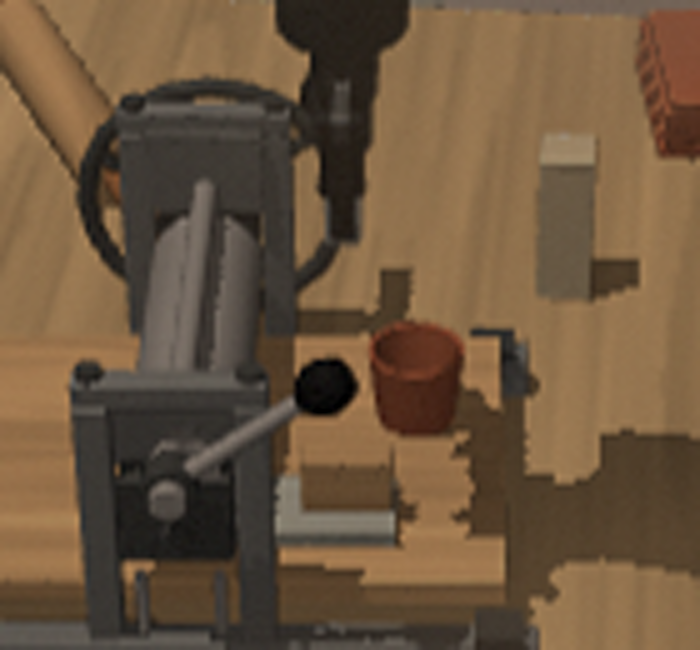

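View pics/top10.png

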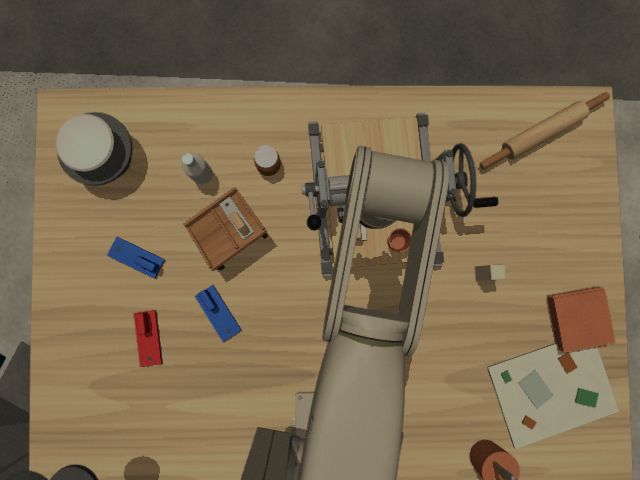

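```bash
python3 - <<'E'
from h import *
p=frame(PR)
for nm,l in [("rear bot +y",(-132,100,59.5)),("rear top +y",(-132,100,71.5)),("handle rear top +y",(18-75-73,81,112.5)),("handle front top +y",(18-75-15,81,112.5))]:
    u=proj("side",p(l))[0]+OFF["side"];print(nm,((u-[240,150]+.5)*5-.5).round(0))
E
```

```text
rear bot +y [399. 548.]
rear top +y [399. 533.]
handle rear top +y [396. 462.]
handle front top +y [303. 462.]
```

>>> {"op": "jog_arm", "data": {
  "targets": [
    [-0.002, 0.025, -0.012, 0, 0.01, 0, 0.3],
    [-0.004, 0.06, -0.012, 0, 0.014, 0, 0.3],
    [-0.006, 0.095, -0.012, 0, 0.014, 0, 0.3],
    [-0.006, 0.115, -0.012, 0, 0.014, 0, 0.3],
    [-0.006, 0.115, -0.012, 0, 0.014, 0, 0.3]
  ]
}}

```text
time: 11.1
tool_pos: [550.0, 60.9, 293.7]
tcp_rot: [-180.0, -0.8, -175.3]
ft_force: [-0.6, -0.8, 0.5]
finger_gap: 59.9
```

>>> {"op": "jog_arm", "data": {
  "targets": [
    [0, 0, 0, 0, 0, 0, 0.3],
    [0, 0, 0, 0, 0, 0, 0.3],
    [0, 0, 0, 0, 0, 0, 0.3]
  ]
}}

```text
time: 11.35
tool_pos: [550.4, 56.0, 293.0]
tcp_rot: [-179.9, -0.8, -175.6]
ft_force: [0.1, 0.0, -0.9]
finger_gap: 59.6
```

```bash
python3 - <<'E'
from h import *
from bench import r
p=frame(PR)
k=p((115*np.sin(-.92),184,172+115*np.cos(-.92)))
delta(k,Rtool(4.34,0))
for n in ("side","top"):
    s=r.snapshot(n);cv2.imwrite(f"pics/{n}11.png",s["pixels"][:,:,::-1])
a=cv2.imread("pics/top11.png");b=cv2.imread("pics/side11.png")
cv2.imwrite("pics/c11.png",np.hstack([cv2.resize(a[160:280,260:400],None,fx=2.8,fy=2.8),cv2.resize(b[180:280,260:376],None,fx=3.36,fy=3.36)]))
E
```

```text
t 11.35 tcp [550.4  56.  293. ] rpy [-179.9   -0.8 -175.6] F [ 0.1  0.  -0.9] gap 59.6
  delta [-0.0051  0.0004  0.0699] rot [-0.002 -0.014  0.001] deg 0.8
```

View pics/c11.png

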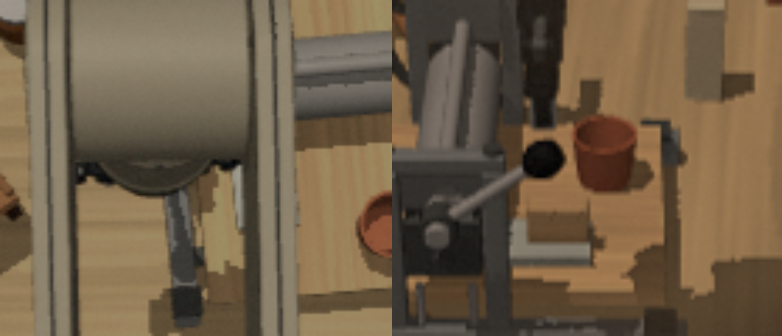

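>>> {"op": "jog_arm", "data": {
  "targets": [
    [-0.003, 0, 0.012, 0, -0.014, 0, 0.3],
    [-0.005, 0, 0.028, 0, -0.014, 0, 0.3],
    [-0.005, 0, 0.046, 0, -0.014, 0, 0.3],
    [-0.005, 0, 0.06, 0, -0.014, 0, 0.3],
    [-0.005, 0, 0.068, 0, -0.014, 0, 0.3]
  ]
}}

```text
time: 11.87
tool_pos: [553.5, 56.3, 222.5]
tcp_rot: [-179.9, -0.2, -175.6]
ft_force: [-0.6, -0.1, -0.7]
finger_gap: 59.6
```

>>> {"op": "jog_arm", "data": {
  "targets": [
    [0, 0, 0, 0, 0, 0, 0.3],
    [0, 0, 0, 0, 0, 0, 0.4],
    [0, 0, 0, 0, 0, 0, 0.4]
  ]
}}

```text
time: 12.12
tool_pos: [555.0, 56.9, 225.9]
tcp_rot: [-179.9, 0.1, -175.5]
ft_force: [0.2, -0.3, -0.5]
finger_gap: 51.1
```

```bash
python3 - <<'E'
from h import *
p=frame(PR)
k=p((115*np.sin(-.92),184,172+115*np.cos(-.92)))
delta(k,Rtool(4.34,0))
E
```

```text
t 12.12 tcp [555.   56.9 225.9] rpy [-1.799e+02  1.000e-01 -1.755e+02] F [ 0.2 -0.3 -0.5] gap 51.1
  delta [ 0.0005 -0.0004  0.0029] rot [-0.002  0.001  0.002] deg 0.2
```

>>> {"op": "jog_arm", "data": {
  "targets": [
    [0, 0, 0.002, 0, 0, 0, 0.5],
    [0, 0, 0.002, 0, 0, 0, 0.55],
    [0, 0, 0.002, 0, 0, 0, 0.58],
    [0, 0, 0.002, 0, 0, 0, 0.62],
    [0, 0, 0.002, 0, 0, 0, 0.65]
  ],
  "newtons": 20
}}

```text
time: 12.53
tool_pos: [554.8, 54.9, 223.6]
tcp_rot: [-179.7, 0.0, -175.6]
ft_force: [-1.4, -10.2, 2.3]
finger_gap: 32.9
```

>>> {"op": "jog_arm", "data": {
  "targets": [
    [0, 0, 0, 0, 0, 0, 0.7],
    [0, 0, 0, 0, 0, 0, 0.7],
    [0, 0, 0, 0, 0, 0, 0.7]
  ]
}}

```text
time: 12.78
tool_pos: [554.8, 54.9, 223.6]
tcp_rot: [-179.7, 0.0, -175.6]
ft_force: [-1.3, -10.9, 2.8]
finger_gap: 32.6
```

>>> {"op": "jog_arm", "data": {
  "targets": [
    [0, -0.002, 0, 0, 0, 0, 0.7],
    [0, -0.002, 0, 0, 0, 0, 0.7]
  ]
}}

```text
time: 12.95
tool_pos: [554.7, 54.8, 223.5]
tcp_rot: [-179.9, 0.0, -175.5]
ft_force: [-2.6, -2.3, 3.2]
finger_gap: 32.4
```

```bash
python3 - <<'E'
import numpy as np
c0=-.915
c=np.arange(-.915,.3,.1)
for a,b in zip(c[:-1],c[1:]):
    print(round(a,3),"->",round(b,3),[(round(-115*(np.sin(x)-np.sin(a))/1,1),round(-115*(np.cos(x)-np.cos(a)),1)) for x in np.linspace(a,b,5)[1:]])
E
```

```text
-0.915 -> -0.815 [(np.float64(-1.8), np.float64(-2.3)), (np.float64(-3.6), np.float64(-4.5)), (np.float64(-5.5), np.float64(-6.6)), (np.float64(-7.5), np.float64(-8.7))]
-0.815 -> -0.715 [(np.float64(-2.0), np.float64(-2.1)), (np.float64(-4.0), np.float64(-4.1)), (np.float64(-6.1), np.float64(-6.0)), (np.float64(-8.3), np.float64(-8.0))]
-0.715 -> -0.615 [(np.float64(-2.2), np.float64(-1.9)), (np.float64(-4.4), np.float64(-3.7)), (np.float64(-6.7), np.float64(-5.4)), (np.float64(-9.0), np.float64(-7.1))]
-0.615 -> -0.515 [(np.float64(-2.4), np.float64(-1.6)), (np.float64(-4.8), np.float64(-3.2)), (np.float64(-7.2), np.float64(-4.7)), (np.float64(-9.7), np.float64(-6.2))]
-0.515 -> -0.415 [(np.float64(-2.5), np.float64(-1.4)), (np.float64(-5.1), np.float64(-2.7)), (np.float64(-7.7), np.float64(-4.0)), (np.float64(-10.3), np.float64(-5.2))]
-0.415 -> -0.315 [(np.float64(-2.6), np.float64(-1.1)), (np.float64(-5.3), np.float64(-2.2)), (np.float64(-8.0), np.float64(-3.2)), (np.float64(-10.7), np.float64(-4.1))]
-0.315 -> -0.215 [(np.float64(-2.7), np.float64(-0.9)), (np.float64(-5.5), np.
[... 231 characters left out ...]
oat64(-11.3), np.float64(-1.9))]
-0.115 -> -0.015 [(np.float64(-2.9), np.float64(-0.3)), (np.float64(-5.7), np.float64(-0.5)), (np.float64(-8.6), np.float64(-0.7)), (np.float64(-11.5), np.float64(-0.7))]
-0.015 -> 0.085 [(np.float64(-2.9), np.float64(-0.0)), (np.float64(-5.7), np.float64(0.1)), (np.float64(-8.6), np.float64(0.2)), (np.float64(-11.5), np.float64(0.4))]
0.085 -> 0.185 [(np.float64(-2.9), np.float64(0.3)), (np.float64(-5.7), np.float64(0.6)), (np.float64(-8.6), np.float64(1.1)), (np.float64(-11.4), np.float64(1.5))]
0.185 -> 0.285 [(np.float64(-2.8), np.float64(0.6)), (np.float64(-5.6), np.float64(1.2)), (np.float64(-8.4), np.float64(1.9)), (np.float64(-11.2), np.float64(2.7))]
```

>>> {"op": "jog_arm", "data": {
  "targets": [
    [-0.0018, 0, -0.0023, 0, 0, 0, 0.7],
    [-0.0036, 0, -0.0045, 0, 0, 0, 0.7],
    [-0.0055, 0, -0.0066, 0, 0, 0, 0.7],
    [-0.0075, 0, -0.0087, 0, 0, 0, 0.7],
    [-0.0075, 0, -0.0087, 0, 0, 0, 0.7]
  ]
}}

```text
time: 13.37
tool_pos: [561.2, 55.3, 231.4]
tcp_rot: [-179.8, -0.2, -175.5]
ft_force: [-6.1, -3.4, 3.0]
finger_gap: 32.4
```

>>> {"op": "jog_arm", "data": {
  "targets": [
    [-0.002, 0, -0.0021, 0, 0, 0, 0.7],
    [-0.004, 0, -0.0041, 0, 0, 0, 0.7],
    [-0.0061, 0, -0.006, 0, 0, 0, 0.7],
    [-0.0083, 0, -0.008, 0, 0, 0, 0.7]
  ]
}}

```text
time: 13.7
tool_pos: [569.0, 55.9, 239.1]
tcp_rot: [-179.8, -0.2, -175.5]
ft_force: [-7.1, -4.1, 3.1]
finger_gap: 32.8
```

>>> {"op": "jog_arm", "data": {
  "targets": [
    [-0.0017, 0, -0.0024, 0, 0, 0, 0.7],
    [-0.0039, 0, -0.0042, 0, 0, 0, 0.7],
    [-0.0062, 0, -0.006, 0, 0, 0, 0.7],
    [-0.0085, 0, -0.0077, 0, 0, 0, 0.7]
  ]
}}

```text
time: 14.03
tool_pos: [578.0, 56.6, 246.6]
tcp_rot: [-179.8, -0.2, -175.5]
ft_force: [-4.3, -4.7, 0.3]
finger_gap: 32.3
```

>>> {"op": "jog_arm", "data": {
  "targets": [
    [-0.0024, 0, -0.0016, 0, 0, 0, 0.7],
    [-0.0048, 0, -0.0032, 0, 0, 0, 0.7],
    [-0.0072, 0, -0.0047, 0, 0, 0, 0.7],
    [-0.0097, 0, -0.0062, 0, 0, 0, 0.7]
  ]
}}

```text
time: 14.37
tool_pos: [587.8, 57.4, 253.0]
tcp_rot: [-179.8, -0.1, -175.5]
ft_force: [-5.3, -4.1, 2.3]
finger_gap: 32.5
```

>>> {"op": "jog_arm", "data": {
  "targets": [
    [-0.0025, 0, -0.0015, 0, 0, 0, 0.7],
    [-0.0051, 0, -0.0029, 0, 0, 0, 0.7],
    [-0.0076, 0, -0.0042, 0, 0, 0, 0.7],
    [-0.0102, 0, -0.0054, 0, 0, 0, 0.7]
  ]
}}

```text
time: 14.7
tool_pos: [598.1, 58.2, 258.5]
tcp_rot: [-179.8, -0.1, -175.5]
ft_force: [-4.0, -4.5, 1.5]
finger_gap: 32.2
```

>>> {"op": "jog_arm", "data": {
  "targets": [
    [-0.0026, 0, -0.0012, 0, 0, 0, 0.7],
    [-0.0053, 0, -0.0023, 0, 0, 0, 0.7],
    [-0.008, 0, -0.0033, 0, 0, 0, 0.7],
    [-0.0107, 0, -0.0042, 0, 0, 0, 0.7]
  ]
}}

```text
time: 15.03
tool_pos: [608.9, 59.1, 262.9]
tcp_rot: [-179.8, -0.1, -175.5]
ft_force: [-3.5, -3.9, 2.7]
finger_gap: 32.6
```

>>> {"op": "jog_arm", "data": {
  "targets": [
    [-0.0027, 0, -0.0009, 0, 0, 0, 0.7],
    [-0.0055, 0, -0.0017, 0, 0, 0, 0.7],
    [-0.0083, 0, -0.0025, 0, 0, 0, 0.7],
    [-0.0111, 0, -0.0031, 0, 0, 0, 0.7]
  ]
}}

```text
time: 15.37
tool_pos: [620.2, 59.9, 266.2]
tcp_rot: [-179.8, -0.1, -175.5]
ft_force: [-3.6, -4.1, 2.8]
finger_gap: 32.6
```

>>> {"op": "jog_arm", "data": {
  "targets": [
    [-0.0014, 0, -0.0003, 0, 0, 0, 0.7],
    [-0.0028, 0, -0.0006, 0, 0, 0, 0.7],
    [-0.0042, 0, -0.0009, 0, 0, 0, 0.7],
    [-0.0056, 0, -0.0011, 0, 0, 0, 0.7]
  ]
}}

```text
time: 15.7
tool_pos: [625.8, 60.4, 267.4]
tcp_rot: [-179.8, -0.1, -175.5]
ft_force: [-3.7, -5.2, 3.3]
finger_gap: 32.4
```

>>> {"op": "jog_arm", "data": {
  "targets": [
    [-0.0014, 0, -0.0004, 0, 0, 0, 0.7],
    [-0.0028, 0, -0.0007, 0, 0, 0, 0.7],
    [-0.0042, 0, -0.001, 0, 0, 0, 0.7],
    [-0.0057, 0, -0.0012, 0, 0, 0, 0.7]
  ]
}}

```text
time: 16.03
tool_pos: [631.5, 60.8, 268.4]
tcp_rot: [-179.8, -0.1, -175.5]
ft_force: [-2.9, -4.3, 2.1]
finger_gap: 32.7
```

>>> {"op": "jog_arm", "data": {
  "targets": [
    [-0.0014, 0, -0.0002, 0, 0, 0, 0.7],
    [-0.0028, 0, -0.0003, 0, 0, 0, 0.7],
    [-0.0042, 0, -0.0004, 0, 0, 0, 0.7],
    [-0.0057, 0, -0.0005, 0, 0, 0, 0.7]
  ]
}}

```text
time: 16.37
tool_pos: [637.2, 61.2, 269.0]
tcp_rot: [-179.8, -0.1, -175.5]
ft_force: [-2.7, -4.3, 2.3]
finger_gap: 32.5
```

>>> {"op": "jog_arm", "data": {
  "targets": [
    [-0.0014, 0, 0, 0, 0, 0, 0.7],
    [-0.0028, 0, 0, 0, 0, 0, 0.7],
    [-0.0042, 0, 0, 0, 0, 0, 0.7]
  ]
}}

```text
time: 16.62
tool_pos: [641.6, 61.5, 269.3]
tcp_rot: [-179.8, -0.0, -175.5]
ft_force: [-1.7, -3.9, 3.7]
finger_gap: 32.2
```

>>> {"op": "jog_arm", "data": {
  "targets": [
    [-0.0012, 0, -0.0001, 0, 0, 0, 0.7],
    [-0.0023, 0, -0.0001, 0, 0, 0, 0.7],
    [-0.0023, 0, -0.0001, 0, 0, 0, 0.7]
  ]
}}

```text
time: 16.87
tool_pos: [644.0, 61.7, 269.4]
tcp_rot: [-179.8, 0.0, -175.5]
ft_force: [-1.6, -4.5, 3.2]
finger_gap: 32.7
```

>>> {"op": "jog_arm", "data": {
  "targets": [
    [-0.0012, 0, -0.0001, 0, 0, 0, 0.7],
    [-0.0023, 0, -0.0001, 0, 0, 0, 0.7],
    [-0.0023, 0, -0.0001, 0, 0, 0, 0.7]
  ]
}}

```text
time: 17.12
tool_pos: [646.3, 61.9, 269.4]
tcp_rot: [-179.8, 0.0, -175.5]
ft_force: [-2.0, -4.4, 3.5]
finger_gap: 32.5
```

>>> {"op": "jog_arm", "data": {
  "targets": [
    [-0.0012, 0, 0, 0, 0, 0, 0.7],
    [-0.0023, 0, 0, 0, 0, 0, 0.7],
    [-0.0023, 0, 0, 0, 0, 0, 0.7]
  ]
}}

```text
time: 17.37
tool_pos: [648.6, 62.1, 269.5]
tcp_rot: [-179.8, 0.0, -175.5]
ft_force: [-1.9, -5.2, 3.3]
finger_gap: 32.3
```

>>> {"op": "jog_arm", "data": {
  "targets": [
    [-0.0012, 0, 0, 0, 0, 0, 0.7],
    [-0.0023, 0, 0, 0, 0, 0, 0.7],
    [-0.0023, 0, 0, 0, 0, 0, 0.7]
  ]
}}

```text
time: 17.62
tool_pos: [650.9, 62.3, 269.4]
tcp_rot: [-179.8, 0.0, -175.5]
ft_force: [-1.4, -5.4, 3.3]
finger_gap: 32.4
```

>>> {"op": "jog_arm", "data": {
  "targets": [
    [-0.0012, 0, 0.0001, 0, 0, 0, 0.7],
    [-0.0023, 0, 0.0001, 0, 0, 0, 0.7],
    [-0.0023, 0, 0.0001, 0, 0, 0, 0.7]
  ]
}}

```text
time: 17.87
tool_pos: [653.2, 62.5, 269.3]
tcp_rot: [-179.8, 0.0, -175.5]
ft_force: [-1.0, -5.1, 3.0]
finger_gap: 32.6
```

>>> {"op": "jog_arm", "data": {
  "targets": [
    [-0.0012, 0, 0.0001, 0, 0, 0, 0.7],
    [-0.0023, 0, 0.0002, 0, 0, 0, 0.7],
    [-0.0023, 0, 0.0002, 0, 0, 0, 0.7]
  ]
}}

```text
time: 18.12
tool_pos: [655.6, 62.7, 269.2]
tcp_rot: [-179.8, 0.0, -175.5]
ft_force: [-1.3, -4.0, 4.3]
finger_gap: 32.0
```

>>> {"op": "jog_arm", "data": {
  "targets": [
    [-0.0012, 0, 0, 0, 0, 0, 0.7],
    [-0.0023, 0, 0.0001, 0, 0, 0, 0.7],
    [-0.0023, 0, 0.0001, 0, 0, 0, 0.7]
  ]
}}

```text
time: 18.37
tool_pos: [657.8, 62.8, 269.0]
tcp_rot: [-179.8, 0.0, -175.5]
ft_force: [-0.8, -5.2, 3.0]
finger_gap: 32.7
```

>>> {"op": "jog_arm", "data": {
  "targets": [
    [-0.0012, 0, 0.0001, 0, 0, 0, 0.7],
    [-0.0023, 0, 0.0002, 0, 0, 0, 0.7],
    [-0.0023, 0, 0.0002, 0, 0, 0, 0.7]
  ]
}}

```text
time: 18.62
tool_pos: [660.1, 63.0, 268.8]
tcp_rot: [-179.8, 0.0, -175.5]
ft_force: [-1.8, -4.5, 1.8]
finger_gap: 32.7
```

>>> {"op": "jog_arm", "data": {
  "targets": [
    [-0.0012, 0, 0.0002, 0, 0, 0, 0.7],
    [-0.0023, 0, 0.0003, 0, 0, 0, 0.7],
    [-0.0023, 0, 0.0003, 0, 0, 0, 0.7]
  ]
}}

```text
time: 18.87
tool_pos: [662.5, 63.2, 268.5]
tcp_rot: [-179.8, 0.0, -175.5]
ft_force: [-1.2, -4.9, 2.8]
finger_gap: 32.4
```

>>> {"op": "jog_arm", "data": {
  "targets": [
    [-0.0012, 0, 0.0002, 0, 0, 0, 0.7],
    [-0.0023, 0, 0.0003, 0, 0, 0, 0.7],
    [-0.0023, 0, 0.0003, 0, 0, 0, 0.7]
  ]
}}

```text
time: 19.12
tool_pos: [664.7, 63.4, 268.2]
tcp_rot: [-179.8, 0.0, -175.5]
ft_force: [-0.5, -4.9, 2.9]
finger_gap: 32.4
```

```bash
python3 - <<'E'
from h import *
from bench import r
print(r.sense()["ft_force"])
for n in ("side","top"):
    s=r.snapshot(n);cv2.imwrite(f"pics/{n}12.png",s["pixels"][:,:,::-1])
a=cv2.imread("pics/top12.png");b=cv2.imread("pics/side12.png")
cv2.imwrite("pics/c12.png",np.hstack([cv2.resize(a[160:280,260:400],None,fx=2.8,fy=2.8),cv2.resize(b[180:280,240:356],None,fx=3.36,fy=3.36)]))
print(r.sense()["ft_force"])
E
```

```text
[-0.50533948 -4.90486105  2.87921353]
[-0.97361533 -5.01951322  2.69192572]
```

View pics/c12.png

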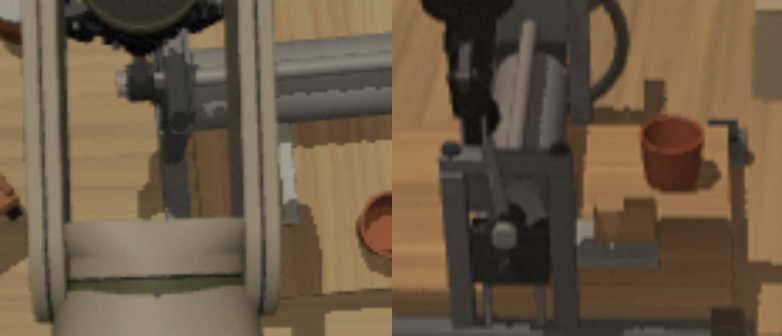

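>>> {"op": "jog_arm", "data": {
  "targets": [
    [-0.0012, 0, 0.0002, 0, 0, 0, 0.7],
    [-0.0023, 0, 0.0004, 0, 0, 0, 0.7],
    [-0.0023, 0, 0.0004, 0, 0, 0, 0.7]
  ]
}}

```text
time: 19.47
tool_pos: [667.1, 63.5, 267.8]
tcp_rot: [-179.8, 0.0, -175.5]
ft_force: [-0.9, -4.5, 3.7]
finger_gap: 32.7
```

>>> {"op": "jog_arm", "data": {
  "targets": [
    [-0.0012, 0, 0.0002, 0, 0, 0, 0.7],
    [-0.0023, 0, 0.0004, 0, 0, 0, 0.7],
    [-0.0023, 0, 0.0004, 0, 0, 0, 0.7]
  ]
}}

```text
time: 19.72
tool_pos: [669.3, 63.7, 267.4]
tcp_rot: [-179.8, 0.0, -175.5]
ft_force: [-0.4, -5.4, 3.0]
finger_gap: 32.5
```

>>> {"op": "jog_arm", "data": {
  "targets": [
    [-0.0012, 0, 0.0002, 0, 0, 0, 0.7],
    [-0.0023, 0, 0.0005, 0, 0, 0, 0.7],
    [-0.0023, 0, 0.0005, 0, 0, 0, 0.7]
  ]
}}

```text
time: 19.97
tool_pos: [671.2, 63.9, 267.0]
tcp_rot: [-179.8, -0.0, -175.5]
ft_force: [-2.9, -4.8, 3.9]
finger_gap: 32.3
```

>>> {"op": "jog_arm", "data": {
  "targets": [
    [-0.0008, 0, 0.0002, 0, 0, 0, 0.7],
    [-0.0015, 0, 0.0003, 0, 0, 0, 0.7],
    [-0.0015, 0, 0.0003, 0, 0, 0, 0.7]
  ]
}}

```text
time: 20.22
tool_pos: [672.2, 64.0, 266.8]
tcp_rot: [-179.8, -0.1, -175.5]
ft_force: [-6.7, -6.1, 5.5]
finger_gap: 32.3
```

>>> {"op": "jog_arm", "data": {
  "targets": [
    [0.0015, 0, -0.0003, 0, 0, 0, 0.7],
    [0.0035, 0, -0.0007, 0, 0, 0, 0.7],
    [0.0055, 0, -0.0011, 0, 0, 0, 0.7],
    [0.0075, 0, -0.0015, 0, 0, 0, 0.7],
    [0.0075, 0, -0.0015, 0, 0, 0, 0.7]
  ]
}}

```text
time: 20.63
tool_pos: [665.8, 63.5, 268.0]
tcp_rot: [-179.8, 0.1, -175.5]
ft_force: [1.5, -5.7, 2.0]
finger_gap: 32.3
```

>>> {"op": "jog_arm", "data": {
  "targets": [
    [0, 0, 0, 0, 0, 0, 0.7],
    [0, 0, 0, 0, 0, 0, 0.7]
  ]
}}

```text
time: 20.8
tool_pos: [665.8, 63.5, 268.0]
tcp_rot: [-179.8, 0.1, -175.5]
ft_force: [0.6, -6.0, 2.3]
finger_gap: 32.3
```

>>> {"op": "jog_arm", "data": {
  "targets": [
    [0, -0.001, 0, 0, 0, 0, 0.6],
    [0, -0.001, 0, 0, 0, 0, 0.5],
    [0, -0.001, 0, 0, 0, 0, 0.4],
    [0, -0.001, 0, 0, 0, 0, 0.3],
    [0, -0.001, 0, 0, 0, 0, 0.3]
  ]
}}

```text
time: 21.22
tool_pos: [665.3, 63.3, 267.4]
tcp_rot: [-179.9, -0.0, -175.5]
ft_force: [-0.3, 1.2, -0.2]
finger_gap: 59.8
```

>>> {"op": "jog_arm", "data": {
  "targets": [
    [0, 0, -0.01, 0, 0, 0, 0.3],
    [0, 0, -0.025, 0, 0, 0, 0.3],
    [0, 0, -0.045, 0, 0, 0, 0.3],
    [0, 0, -0.06, 0, 0, 0, 0.3],
    [0.02, 0, -0.07, 0, 0, 0, 0.3]
  ]
}}

```text
time: 21.63
tool_pos: [647.2, 61.7, 339.2]
tcp_rot: [-179.9, 0.1, -175.5]
ft_force: [-0.3, 0.7, 0.9]
finger_gap: 59.9
```

```bash
python3 - <<'E'
from h import *
p=frame(PR)
# gauge grip now: nose +18 -> grasp at x=-101, y=70
delta(p((-101,70,60+34+130)),Rtool(4.34,0))
E
```

```text
t 21.63 tcp [647.2  61.7 339.2] rpy [-1.799e+02  1.000e-01 -1.755e+02] F [-0.3  0.7  0.9] gap 59.9
  delta [ 0.1027 -0.1116  0.134 ] rot [-0.002  0.002  0.002] deg 0.2
```

>>> {"op": "jog_arm", "data": {
  "targets": [
    [0.025, -0.025, 0, 0, 0, 0, 0.4],
    [0.05, -0.055, 0, 0, 0, 0, 0.5],
    [0.08, -0.085, 0, 0, 0, 0, 0.5],
    [0.102, -0.111, 0.01, 0, 0, 0, 0.5],
    [0.102, -0.111, 0.03, 0, 0, 0, 0.5]
  ]
}}

```text
time: 22.05
tool_pos: [551.3, -61.7, 312.5]
tcp_rot: [-179.7, 0.3, -175.7]
ft_force: [0.4, -0.8, -0.1]
finger_gap: 42.9
```

>>> {"op": "jog_arm", "data": {
  "targets": [
    [0, 0, 0.015, 0, 0, 0, 0.5],
    [0, 0, 0.015, 0, 0, 0, 0.5],
    [0, 0, 0.015, 0, 0, 0, 0.5]
  ]
}}

```text
time: 22.3
tool_pos: [552.0, -57.1, 293.0]
tcp_rot: [-179.9, -0.1, -175.5]
ft_force: [0.6, 0.1, -0.0]
finger_gap: 42.8
```

```bash
python3 - <<'E'
from h import *
from bench import r
p=frame(PR)
delta(p((-101,70,60+34)),Rtool(4.34,0))
for n in ("side","top"):
    s=r.snapshot(n);cv2.imwrite(f"pics/{n}13.png",s["pixels"][:,:,::-1])
a=cv2.imread("pics/top13.png");b=cv2.imread("pics/side13.png")
cv2.imwrite("pics/c13.png",np.hstack([cv2.resize(a[160:280,300:440],None,fx=2.8,fy=2.8),cv2.resize(b[180:280,260:376],None,fx=3.36,fy=3.36)]))
E
```

```text
t 22.3 tcp [552.  -57.1 293. ] rpy [-1.799e+02 -1.000e-01 -1.755e+02] F [ 0.6  0.1 -0. ] gap 42.8
  delta [-0.0019 -0.0005  0.2177] rot [-0.002 -0.001  0.002] deg 0.2
```

View pics/c13.png

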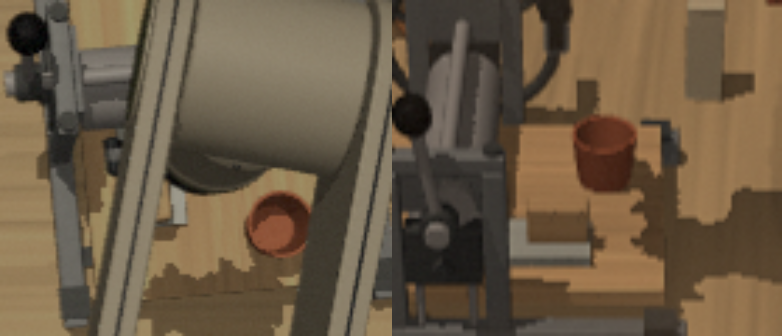

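>>> {"op": "jog_arm", "data": {
  "targets": [
    [-0.001, -0.001, 0.035, 0, 0, 0, 0.5],
    [-0.0015, -0.001, 0.075, 0, 0, 0, 0.5],
    [-0.0015, -0.001, 0.11, 0, 0, 0, 0.5],
    [-0.0015, -0.001, 0.14, 0, 0, 0, 0.5],
    [-0.0015, -0.001, 0.155, 0, 0, 0, 0.5]
  ]
}}

```text
time: 22.82
tool_pos: [552.7, -57.6, 134.6]
tcp_rot: [-179.9, -0.2, -175.5]
ft_force: [-0.1, 1.1, 0.3]
finger_gap: 43.1
```

>>> {"op": "jog_arm", "data": {
  "targets": [
    [0, 0, 0.01, 0, 0, 0, 0.5],
    [0, 0, 0.025, 0, 0, 0, 0.5],
    [0, 0, 0.04, 0, 0, 0, 0.5],
    [0, 0, 0.05, 0, 0, 0, 0.5],
    [0, 0, 0.05, 0, 0, 0, 0.5]
  ]
}}

```text
time: 23.23
tool_pos: [553.6, -58.1, 86.8]
tcp_rot: [-179.9, -0.1, -175.5]
ft_force: [-0.1, -0.9, 1.0]
finger_gap: 42.5
```

>>> {"op": "jog_arm", "data": {
  "targets": [
    [0, 0, 0, 0, 0, 0, 0.5],
    [0, 0, 0, 0, 0, 0, 0.5]
  ]
}}

```text
time: 23.4
tool_pos: [555.1, -58.6, 89.5]
tcp_rot: [-179.9, 0.1, -175.5]
ft_force: [-0.0, 0.8, 0.6]
finger_gap: 42.4
```

>>> {"op": "jog_arm", "data": {
  "targets": [
    [0.0015, 0, 0.006, 0, 0, 0, 0.5],
    [0.0015, 0, 0.011, 0, 0, 0, 0.5],
    [0.0015, 0, 0.013, 0, 0, 0, 0.5],
    [0.0015, 0, 0.013, 0, 0, 0, 0.5],
    [0.0015, 0, 0.013, 0, 0, 0, 0.5]
  ]
}}

```text
time: 23.82
tool_pos: [552.2, -58.6, 74.7]
tcp_rot: [-179.9, -0.1, -175.5]
ft_force: [-0.1, 0.4, -0.1]
finger_gap: 42.9
```

>>> {"op": "jog_arm", "data": {
  "targets": [
    [0, 0, 0, 0, 0, 0, 0.65],
    [0, 0, 0, 0, 0, 0, 0.75],
    [0, 0, 0, 0, 0, 0, 0.8],
    [0, 0, 0, 0, 0, 0, 0.85],
    [0, 0, 0, 0, 0, 0, 0.9]
  ],
  "newtons": 40
}}

```text
time: 24.23
tool_pos: [552.6, -58.7, 75.2]
tcp_rot: [-179.9, -0.0, -175.5]
ft_force: [-1.4, -1.2, 3.2]
finger_gap: 21.4
```

>>> {"op": "jog_arm", "data": {
  "targets": [
    [0.001, 0, 0, 0, 0, 0, 0.95],
    [0.002, 0, 0, 0, 0, 0, 0.95],
    [0.003, 0, 0, 0, 0, 0, 0.95],
    [0.004, 0, 0, 0, 0, 0, 0.95]
  ]
}}

```text
time: 24.57
tool_pos: [548.8, -58.9, 75.2]
tcp_rot: [-179.9, 0.0, -175.5]
ft_force: [3.6, 0.1, 1.0]
finger_gap: 21.7
```

>>> {"op": "jog_arm", "data": {
  "targets": [
    [0.006, 0, 0, 0, 0, 0, 0.95],
    [0.015, 0, 0, 0, 0, 0, 0.95],
    [0.027, 0, 0, 0, 0, 0, 0.95],
    [0.042, 0, 0, 0, 0, 0, 0.95],
    [0.06, 0, 0, 0, 0, 0, 0.95]
  ],
  "newtons": 60
}}

```text
time: 24.98
tool_pos: [488.2, -63.7, 75.2]
tcp_rot: [-179.9, 0.0, -175.5]
ft_force: [4.8, -0.9, 6.7]
finger_gap: 21.8
```

>>> {"op": "jog_arm", "data": {
  "targets": [
    [0.015, 0, 0, 0, 0, 0, 0.95],
    [0.025, 0, 0, 0, 0, 0, 0.95],
    [0.03, 0, 0, 0, 0, 0, 0.95],
    [0.03, 0, 0, 0, 0, 0, 0.95]
  ]
}}

```text
time: 25.32
tool_pos: [457.1, -66.1, 75.2]
tcp_rot: [-179.9, -0.1, -175.5]
ft_force: [-5.9, 0.6, 9.3]
finger_gap: 21.5
```

```bash
python3 - <<'E'
from h import *
from bench import r
delta((400,-70,270),Rtool(4.34,0))
for n in ("side","top"):
    s=r.snapshot(n);cv2.imwrite(f"pics/{n}14.png",s["pixels"][:,:,::-1])
a=cv2.imread("pics/top14.png");b=cv2.imread("pics/side14.png")
cv2.imwrite("pics/c14.png",np.hstack([cv2.resize(a[160:280,300:440],None,fx=2.8,fy=2.8),cv2.resize(b[180:280,245:361],None,fx=3.36,fy=3.36)]))
E
```

```text
t 25.32 tcp [457.1 -66.1  75.2] rpy [-1.799e+02 -1.000e-01 -1.755e+02] F [-5.9  0.6  9.3] gap 21.5
  delta [ 0.0575  0.0002 -0.176 ] rot [-0.002 -0.002  0.002] deg 0.2
```

View pics/c14.png

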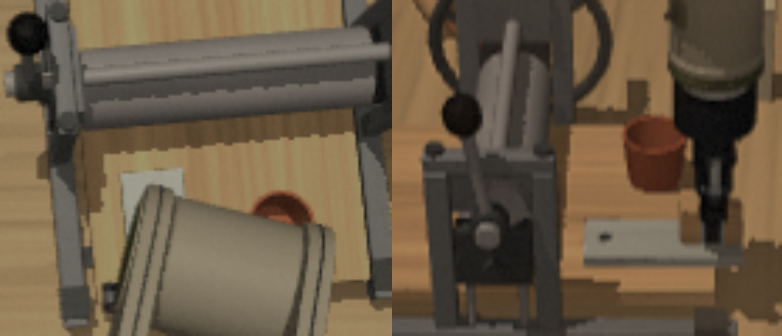

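>>> {"op": "jog_arm", "data": {
  "targets": [
    [0.005, 0, -0.02, 0, 0, 0, 0.95],
    [0.015, 0, -0.055, 0, 0, 0, 0.95],
    [0.03, 0, -0.095, 0, 0, 0, 0.95],
    [0.045, 0, -0.135, 0, 0, 0, 0.95],
    [0.058, 0, -0.175, 0, 0, 0, 0.95]
  ]
}}

```text
time: 25.83
tool_pos: [398.8, -69.6, 247.2]
tcp_rot: [-180.0, -0.3, -175.5]
ft_force: [1.2, -0.6, -3.5]
finger_gap: 21.4
```

```bash
python3 - <<'E'
from h import *
from bench import r
for n in ("side","top"):
    s=r.snapshot(n);cv2.imwrite(f"pics/{n}15.png",s["pixels"][:,:,::-1])
delta((385,110,275),Rtool(4.34,0))
b=cv2.imread("pics/side15.png");a=cv2.imread("pics/top15.png")
cv2.imwrite("pics/c15.png",np.hstack([cv2.resize(a[160:280,300:440],None,fx=2.8,fy=2.8),cv2.resize(b[180:280,245:361],None,fx=3.36,fy=3.36)]))
E
```

```text
t 25.93 tcp [402.5 -70.9 253.9] rpy [-179.7    0.4 -175.5] F [ 1.7 -0.2 -2.7] gap 21.2
  delta [ 0.0034  0.1817 -0.0034] rot [-0.006  0.007  0.002] deg 0.5
```

View pics/c15.png

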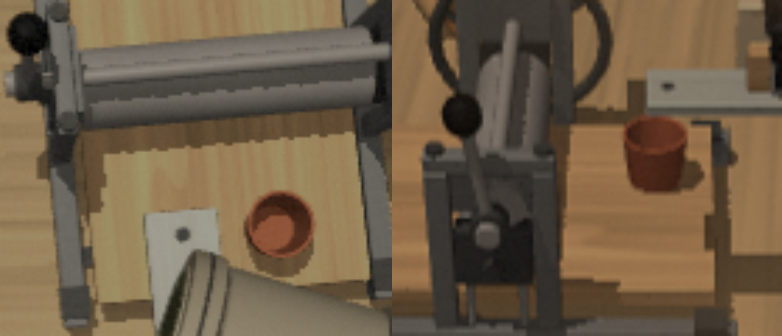

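>>> {"op": "jog_arm", "data": {
  "targets": [
    [0.003, 0.035, -0.004, 0, 0, 0, 0.95],
    [0.003, 0.075, -0.004, 0, 0, 0, 0.95],
    [0.003, 0.115, -0.004, 0, 0, 0, 0.95],
    [0.003, 0.15, -0.004, 0, 0, 0, 0.95],
    [0.003, 0.182, -0.004, 0, 0, 0, 0.95]
  ]
}}

```text
time: 26.35
tool_pos: [382.5, 112.7, 249.0]
tcp_rot: [-179.9, -0.3, -175.5]
ft_force: [1.4, -0.9, -3.8]
finger_gap: 21.3
```

```bash
python3 - <<'E'
from h import *
delta((470,230,275),Rtool(20,15))
p=frame(PR)
for c in (.1,.13,.16,.19,.22):
    k=p((115*np.sin(c),184,172+115*np.cos(c)));print(c,(proj("side",k)[0]+OFF["side"]).round(1),(proj("top",k)[0]+OFF["top"]).round(1))
E
```

```text
t 26.35 tcp [382.5 112.7 249. ] rpy [-179.9   -0.3 -175.5] F [ 1.4 -0.9 -3.8] gap 21.3
  delta [-0.0917  0.1088 -0.0086] rot [ 0.034  0.255 -0.269] deg 21.4
0.1 [267.6 214.1] [309.7 173.8]
0.13 [266.4 214.2] [309.6 172.4]
0.16 [265.2 214.4] [309.5 170.9]
0.19 [264.  214.5] [309.3 169.5]
0.22 [262.8 214.7] [309.2 168.1]
```

>>> {"op": "jog_arm", "data": {
  "targets": [
    [-0.018, 0.022, -0.002, 0.007, 0.051, -0.054, 0.95],
    [-0.037, 0.044, -0.003, 0.014, 0.102, -0.108, 0.95],
    [-0.055, 0.065, -0.005, 0.02, 0.153, -0.161, 0.95],
    [-0.073, 0.087, -0.007, 0.027, 0.204, -0.215, 0.95],
    [-0.092, 0.109, -0.009, 0.034, 0.255, -0.269, 0.95]
  ]
}}

```text
time: 26.77
tool_pos: [467.0, 227.8, 257.5]
tcp_rot: [-179.9, -15.1, -159.9]
ft_force: [0.2, 0.1, -2.7]
finger_gap: 21.5
```

```bash
python3 - <<'E'
from h import *
Rf=R.from_euler("xyz",[-179.8,-29.8,-144.7],degrees=True).as_matrix()
F=np.array([515.3,311.1,100.8])
delta(F-100*Rf[:,2]+10*Rf[:,0],Rf,tcp=True)
E
```

```text
t 26.77 tcp [467.  227.8 257.5] rpy [-179.9  -15.1 -159.9] F [ 0.2  0.1 -2.7] gap 21.5
  delta [-0.1265  0.0728  0.033 ] rot [ 0.104  0.254 -0.246] deg 21.1
```

>>> {"op": "jog_arm", "data": {
  "targets": [
    [-0.025, 0.014, -0.012, 0.021, 0.051, -0.049, 0.95],
    [-0.05, 0.029, -0.015, 0.042, 0.102, -0.098, 0.95],
    [-0.075, 0.044, -0.012, 0.062, 0.152, -0.148, 0.95],
    [-0.1, 0.058, -0.005, 0.083, 0.203, -0.197, 0.95],
    [-0.126, 0.073, 0.005, 0.104, 0.254, -0.246, 0.95]
  ]
}}

```text
time: 27.18
tool_pos: [555.2, 335.8, 221.7]
tcp_rot: [-179.7, -29.5, -145.0]
ft_force: [2.1, 0.4, -3.8]
finger_gap: 21.7
```

>>> {"op": "jog_arm", "data": {
  "targets": [
    [0, 0, 0, 0, 0, 0, 0.95],
    [0, 0, 0, 0, 0, 0, 0.95],
    [0, 0, 0, 0, 0, 0, 0.95]
  ]
}}

```text
time: 27.43
tool_pos: [554.2, 334.7, 221.0]
tcp_rot: [-179.7, -29.5, -145.2]
ft_force: [-0.8, 0.2, -3.1]
finger_gap: 21.3
```

```bash
cat > fin.py <<'E'
from h import *
Rf=R.from_euler("xyz",[-179.8,-29.8,-144.7],degrees=True).as_matrix()
F=np.array([515.3,311.1,100.8])
E
python3 - <<'E'
from fin import *
delta(F+8*Rf[:,0],Rf,tcp=True)
E
```

```text
t 27.43 tcp [554.2 334.7 221. ] rpy [-179.7  -29.5 -145.2] F [-0.8  0.2 -3.1] gap 21.3
  delta [-0.0118  0.0036  0.1269] rot [ 0.002  0.004 -0.007] deg 0.5
```

>>> {"op": "jog_arm", "data": {
  "targets": [
    [-0.004, 0.001, 0.02, 0, 0.002, -0.003, 0.95],
    [-0.008, 0.002, 0.045, 0, 0.004, -0.006, 0.95],
    [-0.012, 0.003, 0.07, 0, 0.004, -0.007, 0.95],
    [-0.013, 0.0036, 0.09, 0, 0.004, -0.007, 0.95],
    [-0.013, 0.0036, 0.1, 0, 0.004, -0.007, 0.95]
  ]
}}

```text
time: 27.85
tool_pos: [521.8, 314.8, 133.6]
tcp_rot: [-179.8, -29.2, -144.8]
ft_force: [-0.2, -0.4, -4.0]
finger_gap: 21.0
```

>>> {"op": "jog_arm", "data": {
  "targets": [
    [0, 0, 0, 0, 0, 0, 0.95],
    [0, 0, 0, 0, 0, 0, 0.95],
    [0, 0, 0, 0, 0, 0, 0.95]
  ]
}}

```text
time: 28.1
tool_pos: [524.2, 316.5, 135.3]
tcp_rot: [-179.8, -29.1, -144.8]
ft_force: [-0.5, 0.4, -3.0]
finger_gap: 21.3
```

```bash
python3 - <<'E'
from fin import *
from bench import r
delta(F,Rf,tcp=True)
for n in ("side","top"):
    s=r.snapshot(n);cv2.imwrite(f"pics/{n}16.png",s["pixels"][:,:,::-1])
b=cv2.imread("pics/side16.png");a=cv2.imread("pics/top16.png")
cv2.imwrite("pics/c16.png",np.hstack([cv2.resize(a[180:280,170:270],None,fx=4,fy=4),cv2.resize(b[270:370,250:350],None,fx=4,fy=4)]))
E
```

```text
t 28.1 tcp [524.2 316.5 135.3] rpy [-179.8  -29.1 -144.8] F [-0.5  0.4 -3. ] gap 21.3
  delta [-0.0077  0.0008  0.0352] rot [ 0.001  0.013 -0.001] deg 0.8
```

View pics/c16.png

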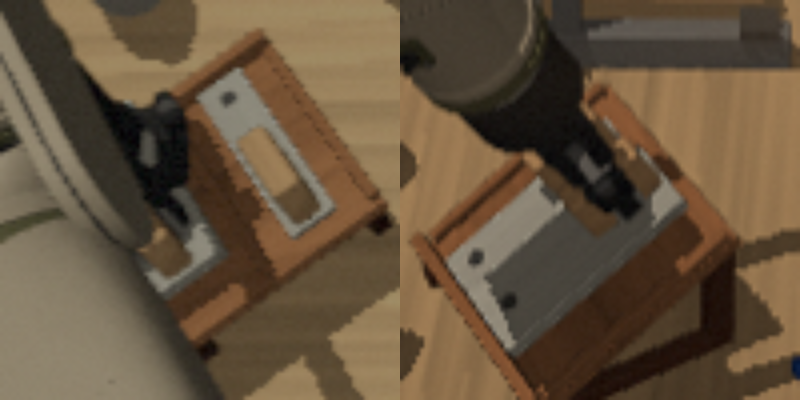

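>>> {"op": "jog_arm", "data": {
  "targets": [
    [-0.001, 0.0008, 0.01, 0, 0.013, 0, 0.95],
    [-0.003, 0.0008, 0.019, 0, 0.013, 0, 0.95],
    [-0.003, 0.0008, 0.027, 0, 0.013, 0, 0.95],
    [-0.003, 0.0008, 0.031, 0, 0.013, 0, 0.95],
    [-0.003, 0.0008, 0.031, 0, 0.013, 0, 0.95]
  ]
}}

```text
time: 28.62
tool_pos: [512.2, 310.0, 102.3]
tcp_rot: [-179.9, -30.1, -144.7]
ft_force: [2.2, 3.5, 2.3]
finger_gap: 21.1
```

>>> {"op": "jog_arm", "data": {
  "targets": [
    [0, 0, 0, 0, 0, 0, 0.95],
    [0, 0, 0.001, 0, 0, 0, 0.95],
    [0, 0, 0.001, 0, 0, 0, 0.95]
  ]
}}

```text
time: 28.87
tool_pos: [512.2, 309.9, 102.3]
tcp_rot: [-179.9, -30.0, -144.7]
ft_force: [3.7, 3.8, 5.7]
finger_gap: 21.4
```

```bash
python3 - <<'E'
from fin import *
delta(F,Rf,tcp=True)
E
```

```text
t 28.87 tcp [512.2 309.9 102.3] rpy [-179.9  -30.  -144.7] F [3.7 3.8 5.7] gap 21.4
  delta [-0.0035 -0.0008 -0.0003] rot [ 0.001 -0.004  0.   ] deg 0.3
```

>>> {"op": "jog_arm", "data": {
  "targets": [
    [-0.001, -0.0005, -0.001, 0, 0, 0, 0.95],
    [-0.002, -0.0005, -0.001, 0, 0, 0, 0.95],
    [-0.003, -0.0005, -0.001, 0, 0, 0, 0.95],
    [-0.003, -0.0005, -0.001, 0, 0, 0, 0.95]
  ]
}}

```text
time: 29.2
tool_pos: [514.0, 310.4, 101.3]
tcp_rot: [-179.9, -30.3, -144.7]
ft_force: [-2.2, 0.2, 7.7]
finger_gap: 21.3
```

```bash
python3 - <<'E'
from fin import *
delta(F,Rf,tcp=True)
E
```

```text
t 29.2 tcp [514.  310.4 101.3] rpy [-179.9  -30.3 -144.7] F [-2.2  0.2  7.7] gap 21.3
  delta [-0.0015 -0.0002 -0.0003] rot [ 0.001 -0.008  0.   ] deg 0.5
```

>>> {"op": "jog_arm", "data": {
  "targets": [
    [-0.001, 0, 0, 0, 0, 0, 0.95],
    [-0.001, 0, 0, 0, 0, 0, 0.95]
  ]
}}

```text
time: 29.37
tool_pos: [514.0, 310.4, 101.3]
tcp_rot: [-179.9, -30.4, -144.7]
ft_force: [-6.0, -2.3, 11.5]
finger_gap: 20.9
```

Against the lip (no more travel, force rising). Release and retreat along the tool axis.

>>> {"op": "jog_arm", "data": {
  "targets": [
    [0.001, 0, -0.0005, 0, 0, 0, 0.8],
    [0.001, 0, -0.0005, 0, 0, 0, 0.6],
    [0.001, 0, -0.0005, 0, 0, 0, 0.5],
    [0.001, 0, -0.0005, 0, 0, 0, 0.45],
    [0.001, 0, -0.001, 0, 0, 0, 0.45]
  ]
}}

```text
time: 29.78
tool_pos: [514.5, 310.6, 101.0]
tcp_rot: [-179.9, -30.3, -144.7]
ft_force: [0.4, 0.6, -0.1]
finger_gap: 47.0
```

>>> {"op": "jog_arm", "data": {
  "targets": [
    [0, 0, -0.008, 0, 0, 0, 0.45],
    [0, 0, -0.02, 0, 0, 0, 0.45],
    [0, 0, -0.045, 0, 0, 0, 0.45],
    [0, 0, -0.075, 0, 0, 0, 0.45],
    [0, 0, -0.11, 0, 0, 0, 0.45]
  ]
}}

```text
time: 30.2
tool_pos: [559.4, 343.0, 197.0]
tcp_rot: [-179.9, -30.3, -144.7]
ft_force: [1.4, 1.1, 0.3]
finger_gap: 46.8
```

```bash
python3 - <<'E'
from fin import *
delta((420,250,320),Rtool(20,0))
E
```

```text
t 30.2 tcp [559.4 343.  197. ] rpy [-179.9  -30.3 -144.7] F [1.4 1.1 0.3] gap 46.8
  delta [ 0.1972  0.0047 -0.0054] rot [-0.073 -0.526  0.261] deg 33.9
```

>>> {"op": "jog_arm", "data": {
  "targets": [
    [0.015, 0, -0.03, 0, -0.05, 0, 0.45],
    [0.045, 0, -0.055, 0, -0.12, 0, 0.45],
    [0.085, 0, -0.055, 0, -0.22, 0, 0.45],
    [0.125, 0, -0.055, 0, -0.32, 0, 0.45],
    [0.16, 0, -0.055, 0, -0.42, 0, 0.45]
  ]
}}

```text
time: 30.62
tool_pos: [499.3, 299.6, 309.0]
tcp_rot: [-179.9, -10.9, -144.6]
ft_force: [0.0, -0.3, 1.2]
finger_gap: 46.8
```

```bash
python3 - <<'E'
from fin import *
delta((280,-330,330),Rtool(-45,0))
delta((340,60,330),Rtool(10,0))
E
```

```text
t 30.62 tcp [499.3 299.6 309. ] rpy [-179.9  -10.9 -144.6] F [ 0.  -0.3  1.2] gap 46.8
  delta [ 0.5339 -0.3863  0.1011] rot [-0.135 -0.156  1.398] deg 81.0
t 30.62 tcp [499.3 299.6 309. ] rpy [-179.9  -10.9 -144.6] F [ 0.  -0.3  1.2] gap 46.8
  delta [ 0.2642 -0.1031  0.0487] rot [-0.044 -0.186  0.442] deg 27.6
```

>>> {"op": "jog_arm", "data": {
  "targets": [
    [0.035, -0.014, 0, 0, -0.03, 0.08, 0.45],
    [0.07, -0.028, 0, 0, -0.07, 0.16, 0.45],
    [0.105, -0.042, 0.01, 0, -0.1, 0.24, 0.45],
    [0.14, -0.056, 0.02, 0, -0.13, 0.3, 0.45],
    [0.17, -0.068, 0.03, 0, -0.15, 0.35, 0.45]
  ]
}}

```text
time: 31.03
tool_pos: [396.8, 142.8, 312.3]
tcp_rot: [-177.5, -1.8, -164.8]
ft_force: [-0.4, -1.1, 0.2]
finger_gap: 47.0
```

>>> {"op": "jog_arm", "data": {
  "targets": [
    [0, 0, 0, 0, 0, 0, 0.45],
    [0, 0, 0, 0, 0, 0, 0.45],
    [0, 0, 0, 0, 0, 0, 0.45],
    [0, 0, 0, 0, 0, 0, 0.45]
  ]
}}

```text
time: 31.37
tool_pos: [398.8, 145.0, 312.0]
tcp_rot: [-177.6, -2.0, -164.6]
ft_force: [0.2, -0.1, -0.1]
finger_gap: 47.0
```

```bash
python3 - <<'E'
from h import *
from bench import r
im={}
for n in ("side","top"):
    s=r.snapshot(n);im[n]=s["pixels"][:,:,::-1].copy();cv2.imwrite(f"pics/{n}17.png",im[n])
s=r.sense();print(s["time"],s["tool_pos"],s["ft_force"],s["qd"].round(2))
o={n:cv2.imread(f"pics/{n}0.png") for n in im}
f=lambda i:cv2.resize(i,None,fx=3,fy=3,interpolation=cv2.INTER_CUBIC)
cv2.imwrite("pics/c17.png",np.vstack([np.hstack([f(o["top"][180:275,175:285]),f(o["side"][285:380,245:345])]),np.hstack([f(im["top"][180:275,175:285]),f(im["side"][285:380,245:345])])]))
E
```

```text
31.4667 [398.64919361 145.05969901 311.40008402] [-0.19112021 -0.25537411 -1.05959916] [ 0.14  0.16  0.4  -0.04  0.04 -0.09]
```

View pics/c17.png

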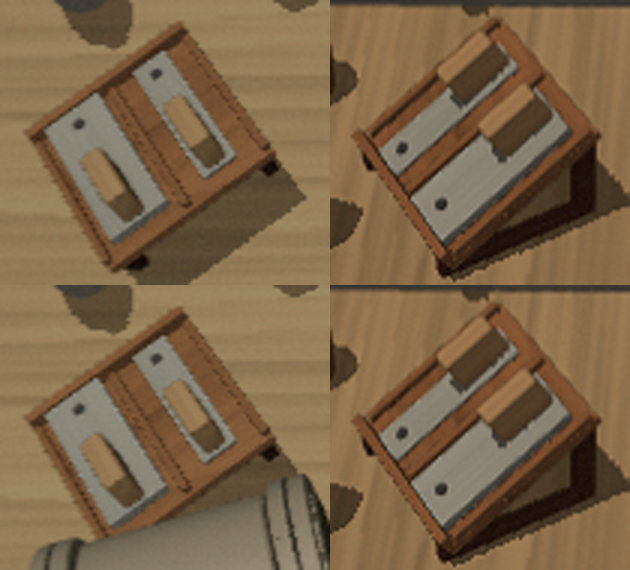

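View pics/side17.png

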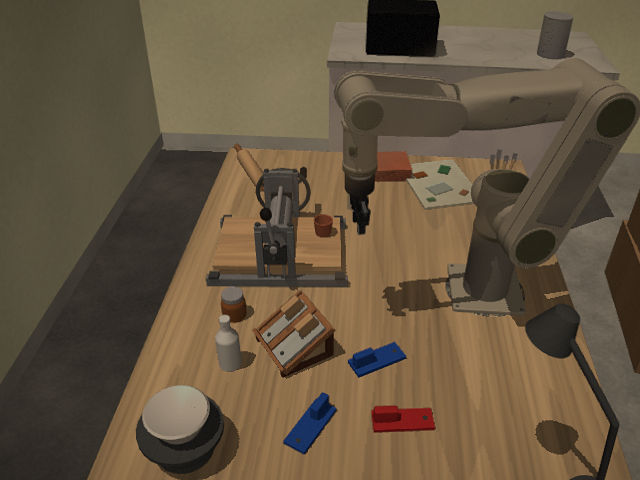

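View pics/top17.png

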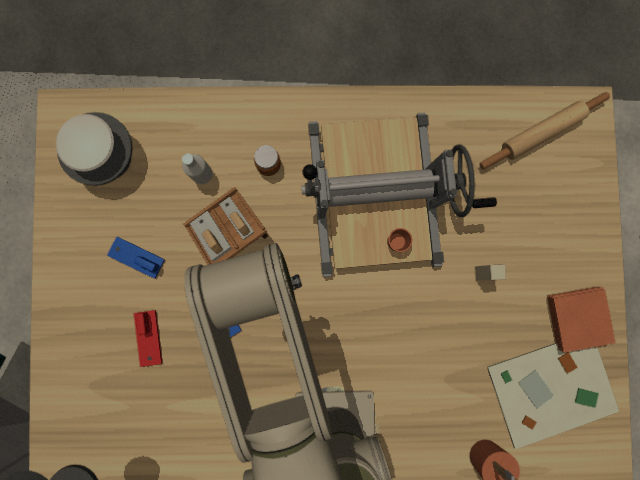

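```bash
python3 -c "
from bench import r
print(r.hand_in())"
```

```text
the job is handed in; nothing more can be done
None
```

I slid the 12 mm gauge flat under the roller with its nose about 18 mm past the centre line. I then swung the lever until the push at the knob rose from about 1 N to nearly 7 N near 0.22 rad, and backed it off about 0.05 rad. The gauge drew out at about 4–6 N and is back in its own bay with its nose against the lip. The job was handed in at about 31.5 s of the 66 s allowed, and no verdict came back.

- **Roller setting:** the knob measures about 0.16–0.17 rad in both the arm reading and the last side picture. The gap is not measured directly. I estimate about 12.4 mm from the lever travel after contact. Contact came about 0.1 rad later than my camera fit of the bed (59.3 mm) predicted. That points to a bed about 1 mm lower, within the stated 58–62 mm, so I trusted the contact force.
- **Gauges in the rack:** compared with the starting pictures, both gauges look the same to within about a pixel (about 2.5 mm).
- **Other items:** the pot, jar, bottle and kiln post look unmoved, and the arm is clear of everything.
- **Other disagreements:** the two cameras differ by about 1 pixel, which I corrected. The pot's height from the cameras did not fit (121 mm against 115 mm), so I kept well clear of it.

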